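# Caliper a turned furniture foot

### The arm

A 6-joint arm with a two-finger parallel gripper is mounted at the origin on the work surface. World frame = base frame: x ahead of the robot, y to its left, z up, the work surface at z = 0. Lengths are in m, angles in rad, forces in N, time in s.
With the tool pointing down it reaches from about 0.3 to 0.85 m from the base axis. Payload 4.2 kg.
Tool frame: the origin (TCP) lies midway between the tips of the shut fingers; the grasp point (between the pads) lies 19 mm behind it; z points along the fingers, y is the line along which they close (so a half turn about z gives the same grasp; the last joint's range is limited). The gripper opens to 91 mm and grips with 3 to 60 N. Pads are 32 mm wide; open, the fingers measure 118 mm over their backs; the gripper's body (76 mm by 178 mm) begins 60 mm behind the grasp point.
Start: joints at [-1.321, 0.32, 1.565, -0, 1.257, -0.02], TCP at [0.153, -0.554, 0.193] pointing down, gripper open.
Joint ranges: [-3.11, 3.11], [-0.84, 2.01], [0.21, 2.61], [-1.34, 4.49], [0.05, 2.63], [-2.56, 2.56]. Speed limits (rad/s): [2.57, 2.57, 3.14, 3.14, 3.14, 3.14].

### API

Orientations are given as [roll, pitch, yaw] about the fixed x, y, z axes, in that order (R = Rz(yaw) Ry(pitch) Rx(roll)).
In Python, from bench import sensors, grab_frame, r gives the robot as it stands.
- The arm moves only by the tool play_rows, never from a script. Its argument "moves" is a list of rows, each an object with "travel": the shift along the tool's x, y, z in cm, a list of three; "rot": the turn, a rotation vector about the tool's x, y, z in degrees, a list of three; "jaw": the finger opening in cm, from 0 to 9.12. A call has 1 to 20 rows; each row is the pose to reach, as a shift and turn from the pose commanded when the call began, along the tool's axes at that moment; what a row does not reach only later rows make up. A row lasts 1/10 s, in which the tool goes at most 50 mm and 8.59 degrees, less where a joint would pass 70% of its speed; a pose out of reach is approached as far as the arm can. A call with a gripper value outside its range is refused whole. The fingers move at their own pace and stop on an object; "grip_force" is the grip in N (left out, the last holds). Time passes only in rows, so rows that repeat a pose let the fingers close. It gives the time, the measured TCP pose, the force, the opening and the grip force at its end, in the units of the state.
- sensors.state(): the state, without advancing time (a new reading comes with each control period).
- grab_frame(name): name is "side" or "top" or "wrist"; returns a dict with "image" (480x640x3 uint8, red, green, blue), "K" (3x3 intrinsics, pixels), "dist" ([k1, k2, p1, p2, k3] as OpenCV has them; the pictures are not rectified), "origin" and "attitude" of the camera in the world; the wrist camera has in their place "mount" (4x4, takes a point from camera to tool coordinates, whose origin is the TCP and whose axes are the flange's). Camera axes: x right, y down, z forward; pixel columns grow to the right and rows downward; lengths in m; the calibration is good to about 2 mm. A picture is of the moment at which its call begins: read the wrist's pose just before it. There is no depth.
- r.finish_job(): hands the job in; it is judged then, once.
The state is a dict: "clock": time; "joints": joint angles; "qd": joint speeds; "tau": joint torques, N m; "tcp_pos": TCP position; "orientation": TCP orientation; "force": force on the tool from outside, world axes, zero at the start; "ft_torque": the same for the moment, N m; "opening": opening from 0.0 (shut) to 1.0 (fully open); "grip_force": force on a finger pad.
Only numpy, scipy, OpenCV 4.12 (cv2) and the standard library are available. Lean on these libraries where they do the work, as an engineer would, in place of code of your own. Each camera call takes 0.05 s, during which the arm holds its last target. There are 200 camera calls.

### The job

Measure the dark turned foot across the collar it stands on: lift the caliper out of its case, lay it flat on the table with the foot's collar between the open jaws, and let go of it. Then grip it again by the slider and gently slide the moving jaw shut until both jaws press on the collar. Leave the caliper lying there closed on the collar so that I can read it, with the foot still standing on its spot and everything else on the table left alone.

Things in the scene. Friction and masses are not known exactly. Their poses are not given: they have to be found in the camera images.
- caliper: Loose steel caliper, 208 x 114 mm, about 0.5 kg, flat on its back, z up; in its case at the start, jaws 72 to 84 mm open. Origin: underside, beam's centreline, level with the fixed jaw's measuring face. x runs along the beam from fixed jaw to slider; both long jaws point to -y. Beam 18 mm wide (y -9 to 9), 10 mm thick, x -12 to 188. Mass centre near x = 60, y = -10 mm when open.
- fixed_jaw: Fixed jaw, rigid on the caliper, same origin and axes. Flat measuring face at x = 0, looking to +x. 10 mm thick (z 0 to 10), from the beam to its tip at y = -85 mm; 20 mm wide as far as y = -46, then 10 mm. A short blade stands out on the other side (y 9 to 29, x -8 to 0).
- moving_jaw: Moving jaw, rigid on the slider, axes as the caliper's. Origin on its measuring face (x = 0, looking to -x), on the beam's centreline, level with the caliper's underside. The fixed jaw mirrored: tip at y = -85 mm, x 0 to 20 as far as y = -46, then x 0 to 10; blade y 9 to 29, x 0 to 8. Underside 1 mm clear of the table when the caliper lies on it.
- slider (a joint): Opening between the two measuring faces, in m: 0 shut, up to 0.095 open. The slider runs with about 0.8 N of friction and stays where it is left. Only its weight holds the caliper on the table: once the jaws are shut on the collar, a push of about 4 to 8 N on the slider makes caliper and foot slide along together.
- slider_grip (a point): Middle of the slider's black housing: 36 mm wide across the beam (grip it there, along y), 59 mm long (39 mm from this point towards the jaw, 20 mm away from it), 7.5 mm above and below this point. It lies 42 mm along +x from the moving jaw's measuring face, 8.5 mm above the caliper's underside. Axes as the caliper's.
- beam_grip (a point): Middle of the bare beam between the jaws, at caliper x = 46, y = 0 mm, 5 mm above the underside; axes as the caliper's. Here the beam can be pinched across its 18 mm width: the case has an open finger well on both sides.
- case: Fixed fitted case, black with grey insert, open, 244 x 163 x 20 mm; its lid lies flat beside it on the jaws' side, as large, 16 mm high. Origin on the table under the caliper's origin at the start, same axes. Recess floor 4 mm above the table; insert 20 mm high, flush with the slider's top. Fingers get in only at the finger well: x 12 to 60, y -66 to 58 mm, with the beam across its middle.
- dark_foot: Loose turned foot of dark wood, 62 mm tall, about 90 g, standing on its collar: a plain cylinder 46 mm in diameter and 18 mm high, above it a waist and a bun up to 47 mm in diameter. Origin: centre of the underside; z up.
- dark_foot_collar (a point): Centre of the dark foot's collar, on its axis, 6 mm above its underside.
- pale_foot_a: Loose turned foot of pale wood, same shape as the dark one, standing nearby. Not to be moved. Origin: centre of the underside.
- pale_foot_b: Second pale foot, same as the first. Not to be moved.
- glue: White glue bottle, 56 mm in diameter, 150 mm tall, standing at the left of the robot. Not to be moved. Origin: centre of the underside.
- wax_jar: Amber jar with brass lid, 72 mm in diameter, 60 mm tall, beyond the feet. Not to be moved. Origin: centre of the underside.
- cork_block: Cork sanding block, 110 x 65 x 32 mm, lying crosswise in front of the robot. Not to be moved. Origin: centre of the underside, x along its length.
- screwdriver: Screwdriver, about 200 mm long, lying crosswise on the near side, in front of the robot. Not to be moved.
- mallet: Mallet with a pale handle and a rubber head, about 260 mm long, lying at the right. Not to be moved.
Not all that is in view belongs to the job. What is shaped like the caliper but purple is not meant. Several things have the shape of the dark_foot; the one meant has the colours described above.

How it is judged:
By the outcome, as a careful person would: the job done as asked, in the order asked, and still so for the second after the job is handed in, with the robot touching nothing.
It also fails if it takes over 48 s, if anything falls off the work surface, if the arm or the gripper's body presses on something with over 40 N, if the wrist force passes 120 N, or if a joint passes its speed limit or range.

## Working session

There is one attempt and no reset: what is moved stays moved. The work goes in short steps, Python scripts to look and compute and a tool call to move; the robot and the scene stay as the last step left them, time stands still between calls to the robot, and variables do not carry over. Pictures are saved under pics/ and viewed, at most 10 in all, crops included, and the job is handed in when it is done.

Besides the shell and the picture viewer there is one more tool, called after "Emit:" in YAML: its name, and indented under it one key for each argument. play_rows: Moves the arm, as the interface text tells. Its arguments: {"type":"object","properties":{"moves":{"type":"array","items":{"type":"object","properties":{"travel":{"type":"array","items":{"type":"number"}},"rot":{"type":"array","items":{"type":"number"}},"jaw":{"type":"number"}}}},"grip_force":{"type":"number"}},"required":["moves"]}

```bash
ls; mkdir -p pics
python3 - <<'E'
from bench import sensors, grab_frame, r
import cv2,pickle
s=sensors.state(); print(s)
for n in ("top","side"):
    f=grab_frame(n); cv2.imwrite(f"pics/{n}0.png",f["image"][:,:,::-1]); pickle.dump(f,open(f"{n}0.pkl","wb"))
    print(n,{k:v for k,v in f.items() if k!="image"})
E
```

```text
pics
{'clock': 0.0, 'joints': array([-1.32096834e+00,  3.20272251e-01,  1.56568110e+00, -2.00182338e-05,
        1.25738734e+00, -1.99932514e-02]), 'qd': array([ 1.75082718e-04, -3.82259038e-04,  6.84376194e-04,  4.30304217e-04,
       -7.14070994e-05,  1.16840187e-04]), 'tau': array([ 6.41939787e-04, -4.12466598e+01, -2.31974781e+01,  7.25409924e-02,
        4.57197474e-02, -1.54625445e-04]), 'tcp_pos': array([ 0.153135  , -0.55366933,  0.19253079]), 'orientation': array([-3.13984459e+00, -1.59180582e-05,  2.69827413e-01]), 'force': array([-0.36478364,  0.06792335, -0.50186606]), 'ft_torque': array([ 0.02392234,  0.02953486, -0.06365579]), 'grip_force': 0.0, 'opening': 1.0029691690293685}
top {'K': array([[496.71800161,   0.        , 327.080735  ],
       [  0.        , 496.71800161, 242.35090513],
       [  0.        ,   0.        ,   1.        ]]), 'dist': array([0.03516552, 0.        , 0.        , 0.        , 0.        ]), 'origin': array([0.27517317, 0.01309713, 1.16116778]), 'attitude': array([-2.94579342, -0.00677526, -1.56051368])}
side {'K': array([[500.21929769,   0.        , 319.64485374],
       [  0.        , 500.21929769, 232.41586348],
       [  0.        ,   0.        ,   1.        ]]), 'dist': array([-0.01059659,  0.        ,  0.        ,  0.        ,  0.        ]), 'origin': array([0.02529172, 0.69283813, 0.85221634]), 'attitude': array([-2.3477075 , -0.01767932, -2.54114131])}
```

View pics/top0.png

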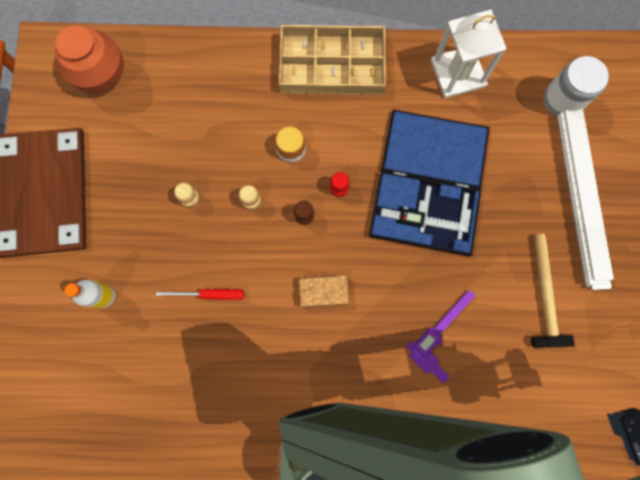

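View pics/side0.png

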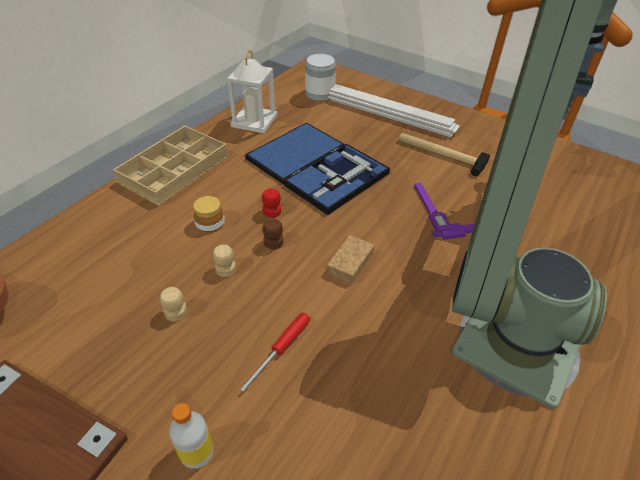

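The top view shows the dark foot at about (304,212) and the caliper in its case around (425,215), with the slider at the left and the jaws up towards the lid. The red foot at (340,184) is a decoy. I'll zoom in on this area.

```bash
cat > h.py <<'E'
import numpy as np, cv2
from scipy.spatial.transform import Rotation as R
def cam(f, st=None):
    if "mount" in f:
        T=np.eye(4);T[:3,:3]=R.from_euler('xyz',st["orientation"]).as_matrix();T[:3,3]=st["tcp_pos"]
        T=T@np.array(f["mount"]);return T[:3,:3],T[:3,3]
    return R.from_euler('xyz',f["attitude"]).as_matrix(),np.array(f["origin"])
def unproj(f,px,z,st=None):
    Rm,o=cam(f,st); p=cv2.undistortPoints(np.array(px,float).reshape(-1,1,2),f["K"],f["dist"])[:,0]
    d=np.c_[p,np.ones(len(p))]@Rm.T
    return o+d*((z-o[2])/d[:,2])[:,None]
def proj(f,P,st=None):
    Rm,o=cam(f,st); q=(np.array(P,float).reshape(-1,3)-o)@Rm
    return cv2.projectPoints(q,np.zeros(3),np.zeros(3),f["K"],f["dist"])[0][:,0]
E
python3 - <<'E'
import pickle,cv2
from h import *
f=pickle.load(open("top0.pkl","rb"))
c=f["image"][105:260,280:490,::-1]
cv2.imwrite("pics/crop1.png",cv2.resize(c,None,fx=3.8,fy=3.8,interpolation=cv2.INTER_CUBIC))
print(unproj(f,[(304,212),(470,228),(384,214),(420,228)],0.01))
E
```

```text
[[ 0.57688997  0.06357734  0.01      ]
 [ 0.54224729 -0.33129112  0.01      ]
 [ 0.57423568 -0.12769335  0.01      ]
 [ 0.5409036  -0.21280501  0.01      ]]
```

View pics/crop1.png

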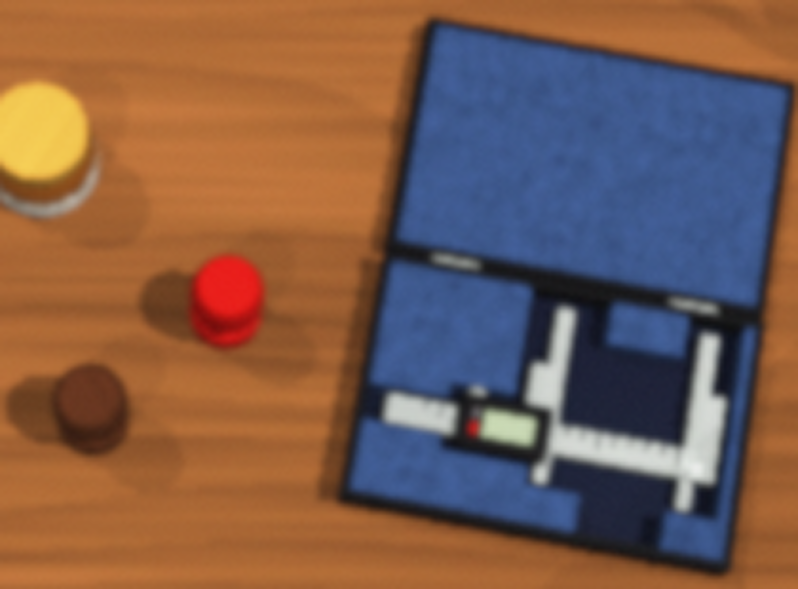

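Run:
```python
import pickle
from h import *
f=pickle.load(open("top0.pkl","rb"))
u=lambda p,z:unproj(f,np.array(p)/3.8+[280,105],z)
P=u([(690,461),(383,410),(716,466)],.014);print(P)
d=P[1]-P[2];yaw=np.arctan2(d[1],d[0]);print(np.degrees(yaw),np.linalg.norm(d))
print(u([(91,398)],.05),u([(228,293)],.05))
g=P[0]+.04*np.array([np.cos(yaw),np.sin(yaw),0]);print("grip",g)
from bench import grab_frame
w=grab_frame("wrist");print(w["mount"],w["K"])
```

```text
[[ 0.54518709 -0.31041082  0.014     ]
 [ 0.57582388 -0.11958575  0.014     ]
 [ 0.54217182 -0.32641263  0.014     ]]
80.75859114611856 0.20954669769963924
[[0.57179613 0.06204786 0.05      ]] [[ 0.639452   -0.02086765  0.05      ]]
grip [ 0.55161087 -0.27093001  0.014     ]
[[-5.25366233e-04 -9.67561303e-01 -2.52635802e-01  7.17871734e-02]
 [ 9.99999765e-01 -3.96967550e-04 -5.59206844e-04  4.42626706e-04]
 [ 4.40778688e-04 -2.52636036e-01  9.67561284e-01 -1.91305338e-01]
 [ 0.00000000e+00  0.00000000e+00  0.00000000e+00  1.00000000e+00]] [[337.13623548   0.         311.6171734 ]
 [  0.         337.13623548 235.23593423]
 [  0.           0.           1.        ]]
```

The zoomed crop shows the beam from (383,410) to (716,466), the fixed jaw face at about (690,461) and the dark foot's bun at (91,398). The beam's yaw comes out near 80.8°.

```bash
cat >> h.py <<'E'
def mv(st,pos,yaw_deg):
    R0=R.from_euler('xyz',st["orientation"]); R1=R.from_euler('xyz',[np.pi,0,np.radians(yaw_deg)])
    print("travel",np.round(R0.inv().apply(np.array(pos)-st["tcp_pos"])*100,2),"rot",np.round((R0.inv()*R1).as_rotvec(degrees=True),2))
E
python3 -c "
from h import *;from bench import sensors
mv(sensors.state(),[.5516,-.271,.15],80.76)"
```

```text
travel [ 45.94 -16.63   4.3 ] rot [-7.00e-02 -5.00e-02 -6.53e+01]
```

Emit:
play_rows:
  moves:
    - {"travel": [23, -8.3, 2.1], "rot": [0, 0, -32], "jaw": 5}
    - {"travel": [45.94, -16.63, 4.3], "rot": [0, 0, -65.3], "jaw": 5}
    - {"travel": [45.94, -16.63, 4.3], "rot": [0, 0, -65.3], "jaw": 5}
    - {"travel": [45.94, -16.63, 4.3], "rot": [0, 0, -65.3], "jaw": 5}
    - {"travel": [45.94, -16.63, 4.3], "rot": [0, 0, -65.3], "jaw": 5}
    - {"travel": [45.94, -16.63, 4.3], "rot": [0, 0, -65.3], "jaw": 5}
    - {"travel": [45.94, -16.63, 4.3], "rot": [0, 0, -65.3], "jaw": 5}
    - {"travel": [45.94, -16.63, 4.3], "rot": [0, 0, -65.3], "jaw": 5}
    - {"travel": [45.94, -16.63, 4.3], "rot": [0, 0, -65.3], "jaw": 5}
    - {"travel": [45.94, -16.63, 4.3], "rot": [0, 0, -65.3], "jaw": 5}
    - {"travel": [45.94, -16.63, 4.3], "rot": [0, 0, -65.3], "jaw": 5}
    - {"travel": [45.94, -16.63, 4.3], "rot": [0, 0, -65.3], "jaw": 5}
    - {"travel": [45.94, -16.63, 4.3], "rot": [0, 0, -65.3], "jaw": 5}

```text
clock: 1.45
tcp_pos: [0.5507, -0.2721, 0.1502]
orientation: [-3.141, 0.0, 1.409]
force: [0.2, -0.6, 0.7]
opening: 0.546
grip_force: 0.0
```

```bash
cat > snap.py <<'E'
import sys,pickle,cv2
from bench import sensors,grab_frame
n=sys.argv[1]; s=sensors.state(); f=grab_frame("wrist")
pickle.dump((f,s),open(n+".pkl","wb")); cv2.imwrite(f"pics/{n}.png",f["image"][:,:,::-1]); print(s["clock"],s["tcp_pos"],s["orientation"],s["force"])
E
python3 snap.py w1
```

```text
1.45 [ 0.55072563 -0.2720782   0.15023088] [-3.14067278e+00  3.28132698e-04  1.40879214e+00] [ 0.16857859 -0.6402841   0.68444398]
```

View pics/w1.png

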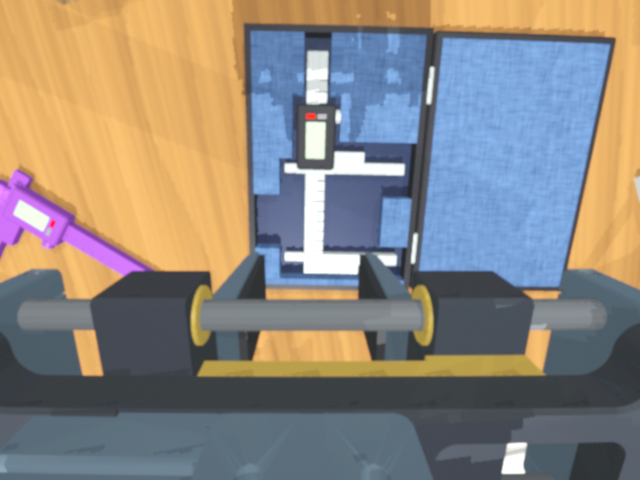

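The wrist view shows the caliper beam running from (317,50) down to (318,272). The fixed jaw's top edge is near row 252, the moving jaw's lower edge near row 175 and the slider around (316,137). I'll extract the edges numerically.

Run:
```python
import pickle
from h import *
f,s=pickle.load(open("w1.pkl","rb")); g=cv2.cvtColor(f["image"],cv2.COLOR_RGB2GRAY).astype(int)
for y in (65,80,95,200,215,230): print("row",y,g[y,296:338])
for x in (292,345,355,385,395): print("col",x,"moving",g[150:182,x],"fixed",g[244:276,x])
print("col317",g[40:60,317])
```

```text
row 65 [122 121 122 121 122 123 119 110  95  95 133 182 212 222 226 225 224 223
 224 225 225 223 222 221 222 224 225 226 224 223 215 188 136  94  93 107
 117 120 119 119 120 120]
row 80 [130 140 155 163 164 163 157 138 106 102 162 216 238 243 238 233 231 231
 230 228 226 225 224 220 211 206 205 203 202 199 185 144  98  92 125 154
 164 163 164 165 166 167]
row 95 [ 85  88  95 103 107 105 102  98  97 129 193 240 255 255 255 255 255 255
 255 255 255 255 255 255 255 255 255 255 255 254 234 180 113  94 109 117
 121 121 120 115 111 111]
row 200 [111 112 111 111 108 107 106 120 178 233 255 255 255 255 255 255 255 254
 254 253 253 251 249 248 247 246 242 221 177 127 108 106 106 106 106 104
 105 106 104 105 105 105]
row 215 [116 116 116 115 115 112 113 134 202 251 255 255 255 255 255 255 255 255
 255 255 255 255 255 255 255 255 255 226 165 120 110 109 110 111 112 113
 113 112 112 114 112 112]
row 230 [120 121 120 121 121 121 122 151 213 254 255 255 255 255 255 255 255 255
 255 255 255 255 254 254 254 253 233 189 137 116 116 114 115 116 117 118
 118 118 117 115 116 116]
col 292 moving [113 110
[... 781 characters left out ...]
255 255 255 255 255 255 255 255 247 193 120]
col 385 moving [ 86  84  85  85  86  85  80  71  69  67  68  75 119 187 233 252 254 254
 255 255 255 255 254 249 223 167 105  87  87  87  88  90] fixed [156 152 134  95  62  56  59  78 119 155 187 222 249 255 255 255 255 255
 255 252 230 184 132 110 108 109 108 108 108 107 106 109]
col 395 moving [ 86  86  84  87  90  88  85  75  68  64  66  71 104 171 223 249 254 255
 255 255 255 255 255 254 235 183 112  87  86  86  89  92] fixed [158 153 140 116  95  89  89  91 103 125 162 203 234 246 249 249 248 247
 245 239 219 180 121  72  59  60  58  60  58  61  71  87]
col317 [ 71  71  71  73  74  76  76  74  77  93 138 187 214 222 223 224 223 223
 223 224]
```

Run:
```python
import pickle
from h import *
f,s=pickle.load(open("w1.pkl","rb"))
B=unproj(f,[(317.2,65),(316.2,95),(313.9,200),(313.7,230)],.014,s)
d=B[1]-B[2];yaw=np.arctan2(*(B[0]-B[3])[1::-1]);print(B,np.degrees(yaw))
u=np.array([np.cos(yaw),np.sin(yaw),0]);v=np.array([-u[1],u[0],0])
c=B.mean(0)
F=unproj(f,[(345,254),(290,251.3),(345,174.2),(292,173.1),(317,50.3)],.014,s)
for p in F: print((p-c)@u,(p-c)@v)
W=unproj(f,[(304,65),(328.5,65)],.014,s);print(np.linalg.norm(W[0]-W[1]))
o=c+u*((F[0]-c)@u);print("origin",o)
g=o+.04*u;print("grip",g)
st=s;mv(st,[g[0],g[1],.007],np.degrees(yaw))
```

```text
[[ 0.57930699 -0.13262807  0.014     ]
 [ 0.5744477  -0.1572523   0.014     ]
 [ 0.55700063 -0.25171905  0.014     ]
 [ 0.55196909 -0.2814841   0.014     ]] 79.59340676887716
-0.10149169715004679 -0.032596568653531596
-0.09970017265619699 0.023443917310008375
-0.02127083062719732 -0.02907364286700697
-0.021211150513416984 0.021766619917514083
0.0863540946141696 0.00026106462537498593
0.021825134836319548
origin [ 0.54734842 -0.30559311  0.014     ]
grip [ 0.55457372 -0.26625108  0.014     ]
travel [ 0.64  0.3  14.32] rot [-0.05  0.02  1.12]
```

Emit:
play_rows:
  moves:
    - {"travel": [0.6, 0.3, 3], "rot": [0, 0, 1], "jaw": 5}
    - {"travel": [0.6, 0.3, 6], "rot": [0, 0, 1], "jaw": 5}
    - {"travel": [0.6, 0.3, 9], "rot": [0, 0, 1], "jaw": 5}
    - {"travel": [0.6, 0.3, 11.5], "rot": [0, 0, 1], "jaw": 5}
    - {"travel": [0.6, 0.3, 13], "rot": [0, 0, 1], "jaw": 5}
    - {"travel": [0.6, 0.3, 13.8], "rot": [0, 0, 1], "jaw": 5}
    - {"travel": [0.6, 0.3, 14.3], "rot": [0, 0, 1], "jaw": 5}
    - {"travel": [0.6, 0.3, 14.3], "rot": [0, 0, 1], "jaw": 5}
  grip_force: 30

```text
clock: 2.3
tcp_pos: [0.5554, -0.2666, 0.0075]
orientation: [3.141, 0.0, 1.391]
force: [0.2, 0.4, 0.2]
opening: 0.547
grip_force: 0.0
```

```bash
python3 snap.py w2
python3 - <<'E'
import cv2
i=cv2.imread("pics/w2.png");cv2.imwrite("pics/w2c.png",cv2.resize(i[:330,160:500],None,fx=1.8,fy=1.8))
E
```

```text
2.3 [ 0.55535509 -0.2666164   0.00754193] [3.14144318e+00 1.59353926e-04 1.39113435e+00] [0.18101766 0.41051581 0.24244756]
```

View pics/w2c.png

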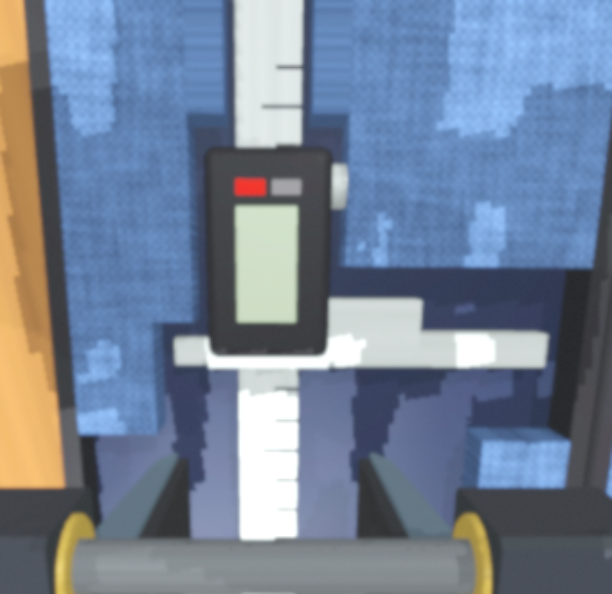

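The fingers stand in the well, at crop columns 187 and 360 on either side of the beam at 267. I'll close and lift.

Emit:
play_rows:
  moves:
    - {"travel": [0, 0, 0.15], "jaw": 3.5}
    - {"travel": [0, 0, 0.15], "jaw": 2.5}
    - {"travel": [0, 0, 0.15], "jaw": 1.2}
    - {"travel": [0, 0, 0.15], "jaw": 1.2}
    - {"travel": [0, 0, 0.15], "jaw": 1.2}
    - {"travel": [0, 0, 0.15], "jaw": 1.2}
    - {"travel": [0, 0, 0.15], "jaw": 1.2}
  grip_force: 40

```text
validation failed for argument at $.mo...
```

Emit:
play_rows:
  moves:
    - {"travel": [0, 0, 0.15], "rot": [0, 0, 0], "jaw": 3.5}
    - {"travel": [0, 0, 0.15], "rot": [0, 0, 0], "jaw": 2.5}
    - {"travel": [0, 0, 0.15], "rot": [0, 0, 0], "jaw": 1.2}
    - {"travel": [0, 0, 0.15], "rot": [0, 0, 0], "jaw": 1.2}
    - {"travel": [0, 0, 0.15], "rot": [0, 0, 0], "jaw": 1.2}
    - {"travel": [0, 0, 0.15], "rot": [0, 0, 0], "jaw": 1.2}
    - {"travel": [0, 0, 0.15], "rot": [0, 0, 0], "jaw": 1.2}
  grip_force: 40

```text
clock: 3.05
tcp_pos: [0.5556, -0.266, 0.0058]
orientation: [-3.142, 0.0, 1.392]
force: [0.6, -0.4, -0.4]
opening: 0.131
grip_force: 0.0
```

```bash
python3 snap.py w3
python3 - <<'E'
import cv2
from bench import grab_frame,sensors
i=cv2.imread("pics/w3.png")[:330,160:500]
f=grab_frame("side")["image"][100:240,220:420,::-1]
a=cv2.resize(i,(400,388));b=cv2.resize(f,(400,280),interpolation=cv2.INTER_CUBIC)
import numpy as np
c=np.zeros((388,800,3),np.uint8);c[:,:400]=a;c[:280,400:]=b;cv2.imwrite("pics/w3c.png",c);print(sensors.state())
E
```

```text
3.05 [ 0.55564171 -0.26602199  0.00584122] [-3.14156581e+00  7.06880941e-05  1.39210255e+00] [ 0.61883709 -0.35303936 -0.37420914]
{'clock': 3.15, 'joints': array([-4.65240202e-01,  5.48785472e-01,  1.70616471e+00, -1.13195701e-04,
        8.86566543e-01, -2.86402490e-01]), 'qd': array([-3.20591158e-05, -7.52457173e-04, -1.60045514e-03,  1.91705444e-04,
        7.89644735e-04, -1.79328567e-03]), 'tau': array([ 4.40559772e-03, -4.82338321e+01, -1.83188349e+01,  4.93589777e-02,
        5.69537503e-02, -2.87672606e-05]), 'tcp_pos': array([ 0.55564567, -0.26609718,  0.00585718]), 'orientation': array([3.14154460e+00, 1.05596747e-04, 1.39203016e+00]), 'force': array([-0.24338031, -1.32160708, -0.19993961]), 'ft_torque': array([-0.01589439, -0.10229075,  0.05120998]), 'grip_force': 0.0, 'opening': 0.1320851193843344}
```

View pics/w3c.png

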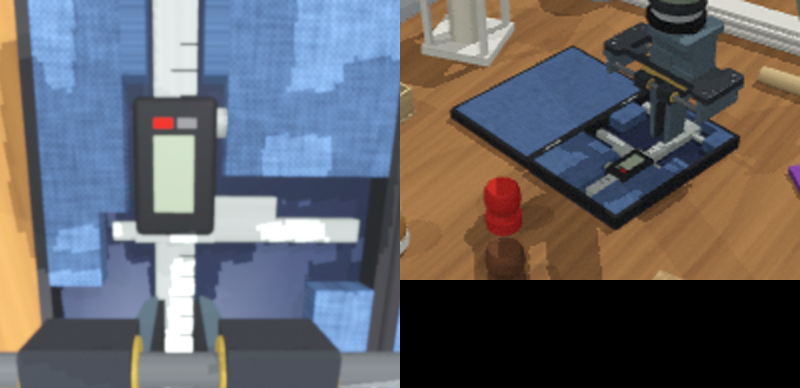

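The fingers straddle the beam, with tips at crop columns ~155 and ~210, but they reached the 12 mm setting without force. I'll close fully and see where they stop.

Emit:
play_rows:
  moves:
    - {"travel": [0, 0, 0], "rot": [0, 0, 0], "jaw": 0}
    - {"travel": [0, 0, 0], "rot": [0, 0, 0], "jaw": 0}
    - {"travel": [0, 0, 0], "rot": [0, 0, 0], "jaw": 0}
    - {"travel": [0, 0, 0], "rot": [0, 0, 0], "jaw": 0}
  grip_force: 40

```text
clock: 3.55
tcp_pos: [0.5556, -0.2661, 0.0058]
orientation: [3.142, 0.0, 1.392]
force: [-0.2, 0.1, -0.2]
opening: 0.004
grip_force: 0.0
```

Shut with nothing between them, so the fingertips seem to sit higher than I assumed; the apparent tip gap also suggests they are short. I'll open and lower carefully, watching the force.

Emit:
play_rows:
  moves:
    - {"travel": [0, 0, 0], "rot": [0, 0, 0], "jaw": 4}
    - {"travel": [0, 0, 0], "rot": [0, 0, 0], "jaw": 4}
    - {"travel": [0, 0, 0], "rot": [0, 0, 0], "jaw": 4}
    - {"travel": [0, 0, 0.15], "rot": [0, 0, 0], "jaw": 4}
    - {"travel": [0, 0, 0.3], "rot": [0, 0, 0], "jaw": 4}
    - {"travel": [0, 0, 0.3], "rot": [0, 0, 0], "jaw": 4}
  grip_force: 40

```text
clock: 4.15
tcp_pos: [0.5554, -0.266, 0.0025]
orientation: [-3.141, -0.0, 1.392]
force: [0.5, 0.9, 0.2]
opening: 0.436
grip_force: 0.0
```

```bash
python3 snap.py w4
python3 - <<'E'
import pickle
from h import *
f,s=pickle.load(open("w4.pkl","rb"))
for z in (0,-.01,-.019,-.03):
  m=np.linalg.inv(f["mount"]); q=[(m@np.array([.016,y,z,1]))[:3] for y in (-.02,.02)]
  print(z,cv2.projectPoints(np.array(q),np.zeros(3),np.zeros(3),f["K"],f["dist"])[0][:,0].round(1).tolist())
i=f["image"][200:310,240:390,::-1];cv2.imwrite("pics/w4c.png",cv2.resize(i,None,fx=5,fy=5,interpolation=cv2.INTER_CUBIC))
E
```

```text
4.15 [ 0.5554264  -0.26596445  0.0025145 ] [-3.14102790e+00 -9.78976795e-05  1.39199999e+00] [0.48543888 0.8711756  0.18341199]
0 [[276.3, 243.6], [344.1, 243.5]]
-0.01 [[274.5, 248.5], [345.8, 248.5]]
-0.019 [[272.7, 253.4], [347.4, 253.3]]
-0.03 [[270.3, 260.0], [349.6, 260.0]]
```

View pics/w4c.png

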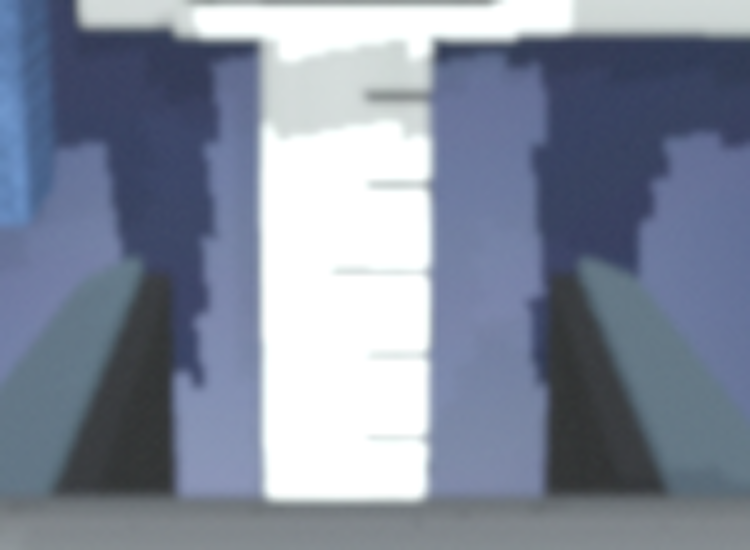

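The pads end near row 254 with a 76 px gap at 39.8 mm opening. That puts the real fingertips about 18–20 mm behind the nominal TCP, above the beam, so I'll lower step by step watching the force.

Emit:
play_rows:
  moves:
    - {"travel": [0, 0, 0.3], "rot": [0, 0, 0], "jaw": 4}
    - {"travel": [0, 0, 0.6], "rot": [0, 0, 0], "jaw": 4}
    - {"travel": [0, 0, 0.8], "rot": [0, 0, 0], "jaw": 4}
    - {"travel": [0, 0, 0.8], "rot": [0, 0, 0], "jaw": 4}

```text
clock: 4.6
tcp_pos: [0.5553, -0.2659, -0.0057]
orientation: [-3.141, -0.0, 1.392]
force: [-0.6, -0.3, 0.1]
opening: 0.438
grip_force: 0.0
```

Emit:
play_rows:
  moves:
    - {"travel": [0, 0, 0.15], "rot": [0, 0, 0], "jaw": 4}
    - {"travel": [0, 0, 0.3], "rot": [0, 0, 0], "jaw": 4}
    - {"travel": [0, 0, 0.3], "rot": [0, 0, 0], "jaw": 4}

```text
clock: 4.9
tcp_pos: [0.5555, -0.266, -0.0083]
orientation: [-3.141, -0.0, 1.392]
force: [-0.1, 0.2, -0.5]
opening: 0.438
grip_force: 0.0
```

Emit:
play_rows:
  moves:
    - {"travel": [0, 0, 0.1], "rot": [0, 0, 0], "jaw": 4}
    - {"travel": [0, 0, 0.2], "rot": [0, 0, 0], "jaw": 4}
    - {"travel": [0, 0, 0.2], "rot": [0, 0, 0], "jaw": 4}

```text
clock: 5.2
tcp_pos: [0.5555, -0.266, -0.0103]
orientation: [-3.141, 0.0, 1.392]
force: [0.4, 0.1, 0.4]
opening: 0.44
grip_force: 0.0
```

Emit:
play_rows:
  moves:
    - {"travel": [0, 0, 0.1], "rot": [0, 0, 0], "jaw": 4}
    - {"travel": [0, 0, 0.2], "rot": [0, 0, 0], "jaw": 4}
    - {"travel": [0, 0, 0.2], "rot": [0, 0, 0], "jaw": 4}

```text
clock: 5.5
tcp_pos: [0.5555, -0.266, -0.0123]
orientation: [-3.141, -0.0, 1.392]
force: [-0.8, -1.2, 0.0]
opening: 0.436
grip_force: 0.0
```

Emit:
play_rows:
  moves:
    - {"travel": [0, 0, 0], "rot": [0, 0, 0], "jaw": 2.5}
    - {"travel": [0, 0, 0], "rot": [0, 0, 0], "jaw": 1.2}
    - {"travel": [0, 0, 0], "rot": [0, 0, 0], "jaw": 1.2}
    - {"travel": [0, 0, 0], "rot": [0, 0, 0], "jaw": 1.2}
    - {"travel": [0, 0, 0], "rot": [0, 0, 0], "jaw": 1.2}
  grip_force: 25

```text
clock: 6.0
tcp_pos: [0.555, -0.2659, -0.0122]
orientation: [-3.14, -0.0, 1.392]
force: [-2.1, 0.3, 1.3]
opening: 0.19
grip_force: 25.0
```

Gripped at about 17.5 mm, which is the beam's width. Before lifting I'll locate the dark foot by fitting its silhouette in the saved top and side pictures.

```bash
python3 - <<'E'
import pickle
from h import *
from scipy.optimize import minimize
prof=[(0,23),(.018,23),(.02,18),(.026,17),(.03,20),(.036,23),(.041,23.5),(.048,22.5),(.055,19),(.06,13),(.062,8)]
a=np.linspace(0,2*np.pi,40)
def sil(f,xy,shape,k=4):
    m=np.zeros((shape[0]*k,shape[1]*k),np.uint8)
    rings=[proj(f,np.c_[xy[0]+r/1e3*np.cos(a),xy[1]+r/1e3*np.sin(a),np.full(40,z)]) for z,r in prof]
    for A,B in zip(rings,rings[1:]):
        cv2.fillConvexPoly(m,cv2.convexHull(((np.r_[A,B]+.5)*k).astype(np.int32)),1)
    return cv2.resize(m.astype(np.float32),(shape[1],shape[0]),interpolation=cv2.INTER_AREA)
for n,(cx,cy) in (("top",(304,212)),("side",(273,234))):
    f=pickle.load(open(n+"0.pkl","rb"));im=f["image"].astype(int)
    m=((im[...,0]<112)).astype(np.uint8)
    sub=np.zeros_like(m);sub[cy-30:cy+30,cx-30:cx+30]=m[cy-30:cy+30,cx-30:cx+30]
    _,l,st,ce=cv2.connectedComponentsWithStats(sub);i=1+np.argmax(st[1:,4]);print(n,st[i],ce[i],im[cy,cx])
    t=(l==i).astype(np.float32)
    c=lambda x:np.abs(sil(f,x,t.shape)-t).sum()
    best=min(((c((x,y)),x,y) for x in np.arange(.55,.60,.002) for y in np.arange(.04,.085,.002)))
    r=minimize(c,best[1:],method="Nelder-Mead",options=dict(initial_simplex=[best[1:],(best[1]+.001,best[2]),(best[1],best[2]+.001)]))
    print(best,r.x,r.fun)
E
python3 snap.py w5
```

```text
top [283 201  31  24 460] [300.97826087 212.48478261] [106  54  33]
(np.float32(93.75), np.float64(0.5700000000000001), np.float64(0.06600000000000003)) [0.57117773 0.06536621] 89.0625
side [252 210  32  46 825] [268.61090909 233.62545455] [64 40 24]
(np.float32(327.625), np.float64(0.5760000000000001), np.float64(0.06000000000000002)) [0.5758916  0.05915332] 325.875
6.0 [ 0.55496701 -0.26587823 -0.01217576] [-3.14022625e+00 -6.19523077e-05  1.39226352e+00] [-2.10230918  0.34525136  1.27338944]
```

Emit:
play_rows:
  moves:
    - {"travel": [0, 0, -0.2], "rot": [0, 0, 0], "jaw": 1.2}
    - {"travel": [0, 0, -0.6], "rot": [0, 0, 0], "jaw": 1.2}
    - {"travel": [0, 0, -1.2], "rot": [0, 0, 0], "jaw": 1.2}
    - {"travel": [0, 0, -2], "rot": [0, 0, 0], "jaw": 1.2}
    - {"travel": [0, 0, -3], "rot": [0, 0, 0], "jaw": 1.2}
    - {"travel": [0, 0, -3], "rot": [0, 0, 0], "jaw": 1.2}
  grip_force: 45

```text
clock: 6.65
tcp_pos: [0.5571, -0.2667, 0.0199]
orientation: [3.138, 0.001, 1.392]
force: [-0.6, -0.6, -4.9]
opening: 0.187
grip_force: 45.0
```

The caliper is lifted, with its 4.9 N weight showing in the wrist force. Next I'll raise it further and carry it over towards the foot.

Emit:
play_rows:
  moves:
    - {"travel": [0, 0, -1], "rot": [0, 0, 0], "jaw": 1.2}
    - {"travel": [0, 0, -2.5], "rot": [0, 0, 0], "jaw": 1.2}
    - {"travel": [0, 0, -4.5], "rot": [0, 0, 0], "jaw": 1.2}
    - {"travel": [0.3, 0, -6], "rot": [0, 0, 0], "jaw": 1.2}
    - {"travel": [1.2, -0.4, -6.4], "rot": [0, 0, 0], "jaw": 1.2}
    - {"travel": [3, -1, -6.4], "rot": [0, 0, 0], "jaw": 1.2}
    - {"travel": [5.8, -1.8, -6.4], "rot": [0, 0, 0], "jaw": 1.2}
    - {"travel": [9.3, -2.9, -6.4], "rot": [0, 0, 0], "jaw": 1.2}
    - {"travel": [13, -4.1, -6.4], "rot": [0, 0, 0], "jaw": 1.2}
    - {"travel": [17, -5.3, -6.4], "rot": [0, 0, 0], "jaw": 1.2}
    - {"travel": [21, -6.5, -6.4], "rot": [0, 0, 0], "jaw": 1.2}
    - {"travel": [25, -7.7, -6.4], "rot": [0, 0, 0], "jaw": 1.2}
    - {"travel": [28.2, -8.7, -6.4], "rot": [0, 0, 0], "jaw": 1.2}
    - {"travel": [30.6, -9.5, -6.4], "rot": [0, 0, 0], "jaw": 1.2}
    - {"travel": [32, -10, -6.4], "rot": [0, 0, 0], "jaw": 1.2}
    - {"travel": [32.6, -10.1, -6.4], "rot": [0, 0, 0], "jaw": 1.2}
    - {"travel": [32.6, -10.1, -6.4], "rot": [0, 0, 0], "jaw": 1.2}
    - {"travel": [32.6, -10.1, -6.4], "rot": [0, 0, 0], "jaw": 1.2}

```text
clock: 8.45
tcp_pos: [0.5142, 0.0719, 0.0816]
orientation: [-3.141, 0.001, 1.392]
force: [-0.3, 0.1, -4.6]
opening: 0.189
grip_force: 45.0
```

```bash
python3 snap.py w6
```

```text
8.45 [0.51417149 0.07192849 0.08163914] [-3.14139049e+00  7.50173348e-04  1.39160084e+00] [-0.34807258  0.09695114 -4.64464977]
```

View pics/w6.png

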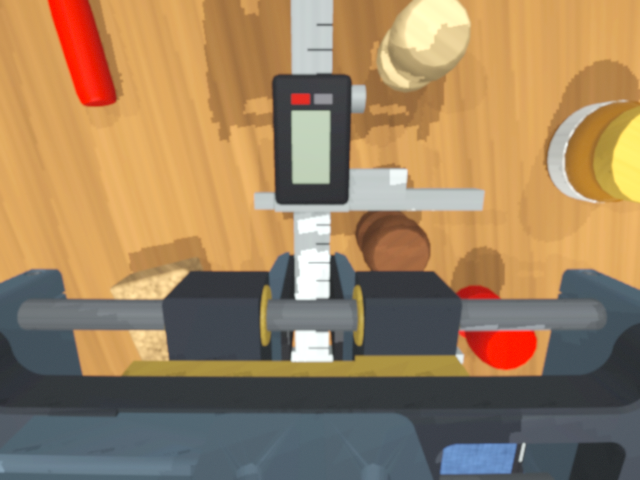

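The view shows the dark foot's bun centred near (397,247) between the jaws, the moving jaw's lower edge near row 210 and the beam centred near column 312. The caliper hangs level. I'll fit the foot in this picture.

Run:
```python
import pickle
from h import *
from scipy.optimize import minimize
prof=[(0,23),(.018,23),(.02,18),(.026,17),(.03,20),(.036,23),(.041,23.5),(.048,22.5),(.055,19),(.06,13),(.062,8)]
a=np.linspace(0,2*np.pi,40)
def sil(f,xy,shape,s,k=2):
    m=np.zeros((shape[0]*k,shape[1]*k),np.uint8)
    rings=[proj(f,np.c_[xy[0]+r/1e3*np.cos(a),xy[1]+r/1e3*np.sin(a),np.full(40,z)],s) for z,r in prof]
    for A,B in zip(rings,rings[1:]): cv2.fillConvexPoly(m,cv2.convexHull(((np.r_[A,B]+.5)*k).astype(np.int32)),1)
    return cv2.resize(m.astype(np.float32),(shape[1],shape[0]),interpolation=cv2.INTER_AREA)
f,s=pickle.load(open("w6.pkl","rb"));im=f["image"].astype(int)
R_,G,B=im[...,0],im[...,1],im[...,2]
print([tuple(im[p]) for p in ((250,400),(228,372),(250,375),(225,400),(240,480),(270,475),(262,440))])
m=((R_<165)&(R_>G+15)&(G<100)).astype(np.uint8);roi=np.zeros_like(m);roi[212:268,345:445]=1
t=(m*roi).astype(np.float32)
_,l,st,ce=cv2.connectedComponentsWithStats((t>0).astype(np.uint8));i=1+np.argmax(st[1:,4]);t=(l==i).astype(np.float32);print(st[i])
c=lambda x:(np.abs(sil(f,x,t.shape,s)-t)*roi).sum()
r=min((minimize(c,x0,method="Nelder-Mead",options=dict(initial_simplex=[x0,(x0[0]+.004,x0[1]),(x0[0],x0[1]+.004)])) for x0 in ((.572,.062),(.575,.06))),key=lambda r:r.fun)
print(r.x,r.fun)
R0=R.from_euler('xyz',s["orientation"]);print("foot in tool cm",R0.inv().apply(np.r_[r.x,0]-s["tcp_pos"])*100)
g=cv2.cvtColor(f["image"],cv2.COLOR_RGB2GRAY)
print("mov face",g[196:220,375],g[196:220,450]);print("beam",g[225,285:340])
```

```text
[(np.int64(169), np.int64(111), np.int64(70)), (np.int64(94), np.int64(61), np.int64(41)), (np.int64(160), np.int64(105), np.int64(67)), (np.int64(112), np.int64(73), np.int64(47)), (np.int64(218), np.int64(165), np.int64(93)), (np.int64(153), np.int64(108), np.int64(63)), (np.int64(206), np.int64(154), np.int64(87))]
[ 354  212   76   56 1803]
[0.57320196 0.06300714] 1751.75
foot in tool cm [0.18042162 5.96918586 8.16257438]
mov face [201 201 200 200 201 201 201 201 200 199 198 197 194 180 147 103  82  85
  88  90  91  90  90  86] [199 199 199 200 201 201 201 201 200 200 200 200 197 194 186 176 170 170
 170 170 169 169 169 169]
beam [172 171 171 168 168 167 165 165 176 191 197 203 222 247 255 255 255 255
 255 255 255 255 255 255 255 255 255 255 255 255 251 229 208 202 200 200
 198 198 197 198 199 200 200 197 183 161 143 138 138 137 137 139 139 140
 142]
```

```bash
cat > foot.py <<'E'
import pickle,sys
from h import *
from scipy.optimize import minimize
prof=[(0,23),(.018,23),(.02,18),(.026,17),(.03,20),(.036,23),(.041,23.5),(.048,22.5),(.055,19),(.06,13),(.062,8)]
a=np.linspace(0,2*np.pi,40)
def sil(f,xy,shape,s,k=2):
    m=np.zeros((shape[0]*k,shape[1]*k),np.uint8)
    rings=[proj(f,np.c_[xy[0]+r/1e3*np.cos(a),xy[1]+r/1e3*np.sin(a),np.full(40,z)],s) for z,r in prof]
    for A,B in zip(rings,rings[1:]): cv2.fillConvexPoly(m,cv2.convexHull(((np.r_[A,B]+.5)*k).astype(np.int32)),1)
    return cv2.resize(m.astype(np.float32),(shape[1],shape[0]),interpolation=cv2.INTER_AREA)
def fit(f,s,box,x0=(.572,.062)):
    im=f["image"].astype(float);m=(im[...,1]/(im[...,0]+1)<.685)&(im[...,0]-im[...,1]>15)&(im[...,1]>30)
    roi=np.zeros(m.shape,np.float32);roi[box[0]:box[1],box[2]:box[3]]=1
    t=cv2.morphologyEx((m*roi).astype(np.uint8),cv2.MORPH_OPEN,np.ones((3,3)))
    _,l,st,ce=cv2.connectedComponentsWithStats(t);i=1+np.argmax(st[1:,4]);t=(l==i).astype(np.float32)
    c=lambda x:(np.abs(sil(f,x,t.shape,s)-t)*roi).sum()
    r=minimize(c,x0,method="Nelder-Mead",options=dict(initial_simplex=[x0,(x0[0]+.004,x0[1]),(x0[0],x0[1]+.004)]))
    print(st[i],"xy",r.x.round(4),"res",r.fun,"of",t.sum()); return r.x
E
python3 - <<'E'
from foot import *
f,s=pickle.load(open("w6.pkl","rb"))
x=fit(f,s,(212,268,345,445))
print("tool cm",R.from_euler('xyz',s["orientation"]).inv().apply(np.r_[x,0]-s["tcp_pos"])*100)
fit(pickle.load(open("top0.pkl","rb")),None,(185,240,280,330))
fit(pickle.load(open("side0.pkl","rb")),None,(205,265,245,300))
E
```

```text
[ 355  212   75   56 3526] xy [0.5739 0.062 ] res 78.75 of 3526.0
tool cm [0.09606077 6.05803359 8.16261971]
[ 280  185   50   55 2747] xy [0.5757 0.0636] res 2343.75 of 2747.0
[262 217  21  34 575] xy [0.5758 0.0596] res 66.75 of 575.0
```

The foot fits cleanly: it is 1 mm ahead of the TCP along the caliper and 60.6 mm towards the jaws. I'll lower with the collar centred between the jaws to about 4 mm above the table.

Emit:
play_rows:
  moves:
    - {"travel": [0.1, 0.25, 0.3], "rot": [0, 0, 0], "jaw": 1.2}
    - {"travel": [0.1, 0.25, 1.2], "rot": [0, 0, 0], "jaw": 1.2}
    - {"travel": [0.1, 0.25, 2.5], "rot": [0, 0, 0], "jaw": 1.2}
    - {"travel": [0.1, 0.25, 4.2], "rot": [0, 0, 0], "jaw": 1.2}
    - {"travel": [0.1, 0.25, 6], "rot": [0, 0, 0], "jaw": 1.2}
    - {"travel": [0.1, 0.25, 7.6], "rot": [0, 0, 0], "jaw": 1.2}
    - {"travel": [0.1, 0.25, 8.7], "rot": [0, 0, 0], "jaw": 1.2}
    - {"travel": [0.1, 0.25, 9.2], "rot": [0, 0, 0], "jaw": 1.2}
    - {"travel": [0.1, 0.25, 9.4], "rot": [0, 0, 0], "jaw": 1.2}
    - {"travel": [0.1, 0.25, 9.4], "rot": [0, 0, 0], "jaw": 1.2}

```text
clock: 9.5
tcp_pos: [0.5172, 0.0732, -0.012]
orientation: [3.141, -0.0, 1.392]
force: [-0.5, 0.1, -5.1]
opening: 0.192
grip_force: 45.0
```

```bash
python3 snap.py w7
python3 - <<'E'
from foot import *
f,s=pickle.load(open("w7.pkl","rb"))
x=fit(f,s,(150,266,345,480))
print("tool cm",R.from_euler('xyz',s["orientation"]).inv().apply(np.r_[x,0]-s["tcp_pos"])*100)
print(proj(f,[[*x,0.018]],s))
E
```

```text
9.5 [ 0.51719822  0.073217   -0.012043  ] [ 3.14110391e+00 -7.40521058e-05  1.39188911e+00] [-0.50877908  0.06084507 -5.14162281]
[ 374  239   82   27 1633] xy [0.5731 0.0625] res 49.75 of 1633.0
tool cm [-0.0576921   5.68973816 -1.2015238 ]
[[419.95693087 290.29202165]]
```

The foot is still centred, with about 17 mm of gap on each side. I'll shift so the fixed jaw stands about 5 mm from the collar, then set down.

Emit:
play_rows:
  moves:
    - {"travel": [0.2, 0, 0], "rot": [0, 0, 0], "jaw": 1.2}
    - {"travel": [0.6, 0, 0], "rot": [0, 0, 0], "jaw": 1.2}
    - {"travel": [1, 0, 0], "rot": [0, 0, 0], "jaw": 1.2}
    - {"travel": [1.2, 0, 0.1], "rot": [0, 0, 0], "jaw": 1.2}
    - {"travel": [1.2, 0, 0.2], "rot": [0, 0, 0], "jaw": 1.2}
    - {"travel": [1.2, 0, 0.3], "rot": [0, 0, 0], "jaw": 1.2}
    - {"travel": [1.2, 0, 0.35], "rot": [0, 0, 0], "jaw": 1.2}
    - {"travel": [1.2, 0, 0.35], "rot": [0, 0, 0], "jaw": 1.2}

```text
clock: 10.35
tcp_pos: [0.5189, 0.085, -0.0158]
orientation: [-3.141, 0.0, 1.392]
force: [-0.9, -0.2, -3.8]
opening: 0.192
grip_force: 45.0
```

Emit:
play_rows:
  moves:
    - {"travel": [0, 0, 0.05], "rot": [0, 0, 0], "jaw": 1.2}
    - {"travel": [0, 0, 0.05], "rot": [0, 0, 0], "jaw": 1.2}

```text
clock: 10.55
tcp_pos: [0.519, 0.085, -0.0161]
orientation: [3.142, 0.0, 1.392]
force: [0.0, 0.4, -3.4]
opening: 0.189
grip_force: 45.0
```

Emit:
play_rows:
  moves:
    - {"travel": [0, 0, 0.05], "rot": [0, 0, 0], "jaw": 1.2}
    - {"travel": [0, 0, 0.05], "rot": [0, 0, 0], "jaw": 1.2}
    - {"travel": [0, 0, 0.05], "rot": [0, 0, 0], "jaw": 1.2}

```text
clock: 10.85
tcp_pos: [0.519, 0.085, -0.0162]
orientation: [3.141, 0.0, 1.392]
force: [-2.4, -1.2, 2.0]
opening: 0.19
grip_force: 45.0
```

Emit:
play_rows:
  moves:
    - {"travel": [0, 0, 0], "rot": [0, 0, 0], "jaw": 2.2}
    - {"travel": [0, 0, 0], "rot": [0, 0, 0], "jaw": 2.5}
    - {"travel": [0, 0, 0], "rot": [0, 0, 0], "jaw": 2.5}
    - {"travel": [0, 0, -1], "rot": [0, 0, 0], "jaw": 2.5}
    - {"travel": [0, 0, -3], "rot": [0, 0, 0], "jaw": 2.5}
    - {"travel": [0, 0, -6], "rot": [0, 0, 0], "jaw": 2.5}
    - {"travel": [0, 0, -10], "rot": [0, 0, 0], "jaw": 2.5}
    - {"travel": [0, 0, -12], "rot": [0, 0, 0], "jaw": 2.5}
    - {"travel": [0, 0, -12], "rot": [0, 0, 0], "jaw": 5}

```text
clock: 11.75
tcp_pos: [0.5217, 0.0855, 0.1073]
orientation: [3.134, -0.003, 1.392]
force: [-0.1, -0.1, 0.4]
opening: 0.333
grip_force: 0.0
```

```bash
python3 snap.py w8
```

```text
11.75 [0.5216586  0.0854623  0.10727773] [ 3.13352869e+00 -2.60217127e-03  1.39202127e+00] [-0.1333968  -0.14964931  0.36130392]
```

View pics/w8.png

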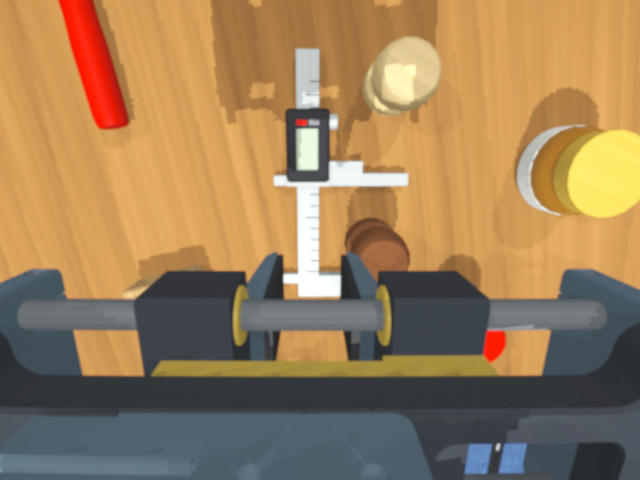

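The caliper lies flat, with the beam from (308,48) down to about row 295, the moving jaw's edge at row ~186 and the foot at (377,247) between the jaws. Everything else looks untouched. I'll measure with a settled picture.

```bash
python3 snap.py w9
python3 - <<'E'
from foot import *
f,s=pickle.load(open("w9.pkl","rb"))
x=fit(f,s,(200,275,335,420))
I=R.from_euler('xyz',s["orientation"]).inv()
T=lambda P:(I.apply(np.atleast_2d(P)-s["tcp_pos"])*1000).round(1)
print("foot",T(np.r_[x,0]))
g=cv2.cvtColor(f["image"],cv2.COLOR_RGB2GRAY).astype(float)
def edges(v,o): d=np.diff(v);return [(int(i+o),int(d[i])) for i in np.where(np.abs(d)>18)[0]]
for r in (65,85,95,205,230,245): print("row",r,edges(g[r,285:335],285))
for c in (285,345,370,395): print("col",c,edges(g[150:200,c],150),edges(g[250:300,c],250))
print(edges(g[35:60,305],35),edges(g[90:200,300],90))
E
```

```text
11.8 [0.52008213 0.08524112 0.10514317] [ 3.13757654e+00 -1.25322524e-03  1.39204800e+00] [ 0.11142539  0.13473033 -0.69149116]
[ 347  218   66   57 2554] xy [0.5736 0.0626] res 502.75 of 2554.0
foot [[-12.8  56.3 105.4]]
row 65 [(296, 20), (297, 32), (298, 21), (320, -20), (321, -31), (322, -20)]
row 85 [(297, 30), (298, 23), (320, -22), (321, -31), (322, -20)]
row 95 [(297, 31), (298, 40), (299, 28), (320, -24), (321, -32)]
row 205 [(298, 36), (299, 30)]
row 230 [(298, 35), (299, 34), (320, -29), (321, -25)]
row 245 [(298, 30), (299, 35), (300, 20), (319, -20), (320, -32), (321, -27)]
col 285 [(173, 34), (174, 44), (175, 27), (184, -31), (185, -32)] [(272, 28), (273, 43), (274, 33), (282, -28), (283, -37), (284, -21), (298, -22)]
col 345 [(159, 22), (160, 24), (184, -27), (185, -34)] [(254, -28)]
col 370 [(171, 37), (172, 38), (173, 21), (184, -33), (185, -50), (186, -30)] []
col 395 [(171, 29), (172, 33), (173, 22), (184, -23), (185, -31)] [(270, -22)]
[(45, 22), (46, 27)] [(106, -44), (107, -59), (108, -20), (126, 66), (127, 46), (168, -44), (169, -59), (170, -28), (179, 31), (180, 63), (181, 48), (182, 23)]
```

Run:
```python
from foot import *
f,s=pickle.load(open("w9.pkl","rb"))
I=R.from_euler('xyz',s["orientation"]).inv()
T=lambda px,z:(I.apply(unproj(f,px,z,s)-s["tcp_pos"])*1000).round(1)
print("beam",T([(310,65.5),(310,85.5),(310.3,230.5),(310.3,245.5)],.01))
print("mov face",T([(285.5,185.3),(370.5,185.6),(395.5,185.3)],.011),"fix blade face",T([(285.5,273.7)],.01),"fix outer",T([(285.5,283.7)],.01),"end",T([(305,46.7)],.01))
print("housing ends z16",T([(300,107.3),(300,169.2)],.016))
```

```text
beam [[133.   -0.4  95.3]
 [118.5  -0.4  95.3]
 [  0.6  -0.4  95.1]
 [-13.1  -0.4  95.1]]
mov face [[ 40.  -21.2  94.1]
 [ 39.7  50.5  94.4]
 [ 40.   71.7  94.5]] fix blade face [[-39.6 -22.9  95. ]] fix outer [[-49.4 -23.1  95. ]] end [[146.4  -4.2  95.3]]
housing ends z16 [[101.5  -8.3  89.2]
 [ 53.7  -8.7  89.2]]
```

Run:
```python
from foot import *
f,s=pickle.load(open("w9.pkl","rb"))
I=R.from_euler('xyz',s["orientation"]).inv()
im=f["image"].astype(float);sub=im[20:125,345:460];m=(sub[...,2]/sub[...,0]>.56)&(sub[...,0]>150)
_,l,st,ce=cv2.connectedComponentsWithStats(m.astype(np.uint8));i=1+np.argmax(st[1:,4]);print(st[i]+[345,20,0,0,0])
t=np.zeros(im.shape[:2],np.float32);t[20:125,345:460]=l==i
c=lambda x:np.abs(sil(f,x,t.shape,s)-t).sum()
x0=unproj(f,[(407,70)],.045,s)[0,:2]
r=minimize(c,x0,method="Nelder-Mead",options=dict(initial_simplex=[x0,(x0[0]+.004,x0[1]),(x0[0],x0[1]+.004)]))
print(x0,r.x,r.fun,t.sum(),I.apply(np.r_[r.x,0]-s["tcp_pos"])*1000)
```

```text
[ 366   35   80   80 4588]
[0.60761556 0.19426335] [0.60974214 0.19278746] 179.0 4588.0 [121.64231136  68.68650595 105.57240203]
```

Pale foot b is about 41 mm clear of where the fingers will go. I'll move over the slider and descend, keeping the TCP near -9 mm so the gripper body clears the feet.

Emit:
play_rows:
  moves:
    - {"travel": [2.5, 0, 0], "rot": [0, 0, 0], "jaw": 4.6}
    - {"travel": [6, 0, 0], "rot": [0, 0, 0], "jaw": 4.6}
    - {"travel": [8.2, -0.05, 2], "rot": [0, 0, 0], "jaw": 4.6}
    - {"travel": [8.2, -0.05, 4], "rot": [0, 0, 0], "jaw": 4.6}
    - {"travel": [8.2, -0.05, 6.5], "rot": [0, 0, 0], "jaw": 4.6}
    - {"travel": [8.2, -0.05, 9], "rot": [0, 0, 0], "jaw": 4.6}
    - {"travel": [8.2, -0.05, 10.5], "rot": [0, 0, 0], "jaw": 4.6}
    - {"travel": [8.2, -0.05, 11.25], "rot": [0, 0, 0], "jaw": 4.6}
    - {"travel": [8.2, -0.05, 11.25], "rot": [0, 0, 0], "jaw": 4.6}
    - {"travel": [8.2, -0.05, 11.25], "rot": [0, 0, 0], "jaw": 4.6}
  grip_force: 6

```text
clock: 12.85
tcp_pos: [0.5332, 0.1658, -0.0092]
orientation: [-3.142, 0.0, 1.392]
force: [0.8, -1.0, -0.3]
opening: 0.504
grip_force: 0.0
```

Emit:
play_rows:
  moves:
    - {"travel": [0, 0, 0], "rot": [0, 0, 0], "jaw": 4.0}
    - {"travel": [0, 0, 0], "rot": [0, 0, 0], "jaw": 3.7}
    - {"travel": [0, 0, 0], "rot": [0, 0, 0], "jaw": 3.4}
    - {"travel": [0, 0, 0], "rot": [0, 0, 0], "jaw": 3.2}
    - {"travel": [0, 0, 0], "rot": [0, 0, 0], "jaw": 3.2}
    - {"travel": [0, 0, 0], "rot": [0, 0, 0], "jaw": 3.2}
  grip_force: 6

```text
clock: 13.45
tcp_pos: [0.5336, 0.166, -0.0085]
orientation: [3.14, -0.0, 1.392]
force: [-1.6, -0.1, 5.5]
opening: 0.394
grip_force: 6.0
```

Emit:
play_rows:
  moves:
    - {"travel": [0, 0, -0.05], "rot": [0, 0, 0], "jaw": 3.2}
    - {"travel": [0, 0, -0.05], "rot": [0, 0, 0], "jaw": 3.2}
    - {"travel": [0, 0, -0.05], "rot": [0, 0, 0], "jaw": 3.2}

```text
clock: 13.75
tcp_pos: [0.5336, 0.166, -0.0084]
orientation: [3.141, -0.0, 1.392]
force: [0.0, 0.2, 4.7]
opening: 0.397
grip_force: 6.0
```

Emit:
play_rows:
  moves:
    - {"travel": [0, 0, -0.05], "rot": [0, 0, 0], "jaw": 3.2}
    - {"travel": [0, 0, -0.08], "rot": [0, 0, 0], "jaw": 3.2}
    - {"travel": [0, 0, -0.08], "rot": [0, 0, 0], "jaw": 3.2}

```text
clock: 14.05
tcp_pos: [0.5328, 0.1657, -0.0084]
orientation: [-3.141, 0.0, 1.392]
force: [1.9, 0.3, -1.2]
opening: 0.391
grip_force: 6.0
```

Emit:
play_rows:
  moves:
    - {"travel": [-0.1, 0, 0], "rot": [0, 0, 0], "jaw": 3.2}
    - {"travel": [-0.3, 0, 0], "rot": [0, 0, 0], "jaw": 3.2}
    - {"travel": [-0.5, 0, 0], "rot": [0, 0, 0], "jaw": 3.2}
    - {"travel": [-0.8, 0, 0], "rot": [0, 0, 0], "jaw": 3.2}
    - {"travel": [-1.1, 0, 0], "rot": [0, 0, 0], "jaw": 3.2}
    - {"travel": [-1.4, 0, 0], "rot": [0, 0, 0], "jaw": 3.2}
    - {"travel": [-1.7, 0, 0], "rot": [0, 0, 0], "jaw": 3.2}
    - {"travel": [-2, 0, 0], "rot": [0, 0, 0], "jaw": 3.2}
    - {"travel": [-2.2, 0, 0], "rot": [0, 0, 0], "jaw": 3.2}
    - {"travel": [-2.4, 0, 0], "rot": [0, 0, 0], "jaw": 3.2}
    - {"travel": [-2.5, 0, 0], "rot": [0, 0, 0], "jaw": 3.2}
    - {"travel": [-2.5, 0, 0], "rot": [0, 0, 0], "jaw": 3.2}

```text
clock: 15.25
tcp_pos: [0.5286, 0.141, -0.0079]
orientation: [-3.142, 0.0, 1.392]
force: [0.5, -0.5, -3.5]
opening: 0.392
grip_force: 6.0
```

```bash
python3 snap.py w10
python3 - <<'E'
import cv2,pickle,numpy as np
from bench import grab_frame
from h import *
f=grab_frame("top");pickle.dump(f,open("top1.pkl","wb"))
s=grab_frame("side");pickle.dump(s,open("side1.pkl","wb"))
a=cv2.imread("pics/w10.png")[60:300,180:500]
b=s["image"][170:290,190:350,::-1]
c=np.zeros((600,800,3),np.uint8);c[:300,:400]=cv2.resize(a,(400,300));c[:300,400:]=cv2.resize(b,(400,300),interpolation=cv2.INTER_CUBIC)
t=f["image"][170:260,250:370,::-1];c[300:,:400]=cv2.resize(t,(400,300),interpolation=cv2.INTER_CUBIC)
cv2.imwrite("pics/m10.png",c)
E
```

```text
15.25 [ 0.52856543  0.14095727 -0.00788307] [-3.14154455e+00  4.51211763e-04  1.39213482e+00] [ 0.46399716 -0.48159216 -3.47012625]
```

View pics/m10.png

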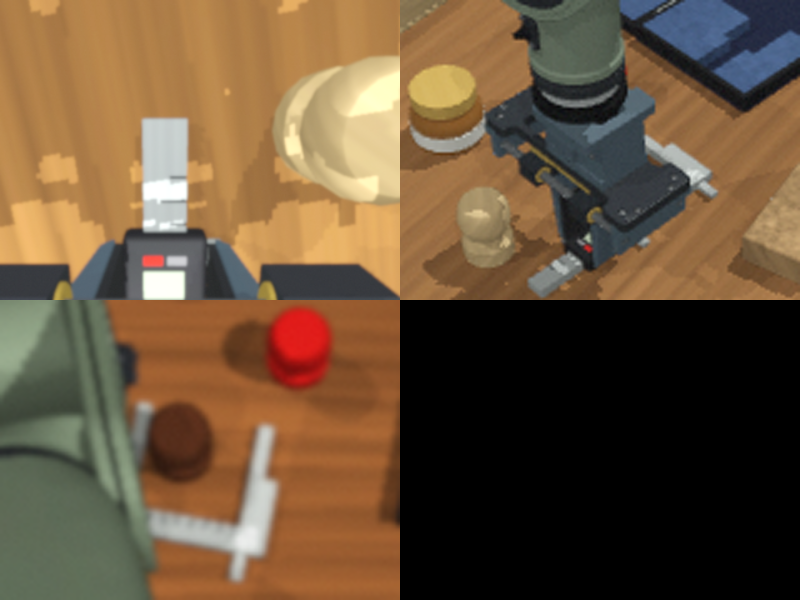

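The top crop shows the moving jaw close to the foot but the fixed jaw now about 20 mm away. With the slider slightly lifted (force z -3.5 N), part of the motion dragged the whole caliper. I'll let go, rise and measure.

Emit:
play_rows:
  moves:
    - {"travel": [0, 0, 0], "rot": [0, 0, 0], "jaw": 4.2}
    - {"travel": [0, 0, 0], "rot": [0, 0, 0], "jaw": 4.6}
    - {"travel": [0, 0, 0], "rot": [0, 0, 0], "jaw": 4.6}
    - {"travel": [0, 0, -2], "rot": [0, 0, 0], "jaw": 4.6}
    - {"travel": [0, 0, -5], "rot": [0, 0, 0], "jaw": 4.6}
    - {"travel": [-2, 0, -8], "rot": [0, 0, 0], "jaw": 4}
    - {"travel": [-5, 0, -11.3], "rot": [0, 0, 0], "jaw": 4}
    - {"travel": [-6.5, 0, -11.3], "rot": [0, 0, 0], "jaw": 4}
    - {"travel": [-6.5, 0, -11.3], "rot": [0, 0, 0], "jaw": 4}
    - {"travel": [-6.5, 0, -11.3], "rot": [0, 0, 0], "jaw": 4}
    - {"travel": [-6.5, 0, -11.3], "rot": [0, 0, 0], "jaw": 4}

```text
clock: 16.5
tcp_pos: [0.5165, 0.0779, 0.1039]
orientation: [-3.139, 0.0, 1.392]
force: [-0.2, 0.3, 0.9]
opening: 0.44
grip_force: 0.0
```

```bash
cat > meas.py <<'E'
import sys
from foot import *
f,s=pickle.load(open(sys.argv[1]+".pkl","rb"))
I=R.from_euler('xyz',s["orientation"]).inv()
T=lambda px,z:(I.apply(unproj(f,px,z,s)-s["tcp_pos"])*1000).round(1)
try: print("foot",(I.apply(np.r_[fit(f,s,(200,275,335,420)),0]-s["tcp_pos"])*1000).round(1))
except Exception as e: print(e)
g=cv2.cvtColor(f["image"],cv2.COLOR_RGB2GRAY).astype(float)
def edges(v,o): d=np.diff(v);return [(int(i+o),int(d[i])) for i in np.where(np.abs(d)>18)[0]]
for r in (30,65,85,230,245): print("row",r,edges(g[r,280:340],280))
for c in (280,285,290,345,350): print("col",c,edges(g[110:300,c],110))
print("305",edges(g[5:100,305],5),"300",edges(g[60:230,300],60))
E
python3 snap.py w11; python3 meas.py w11
```

```text
16.5 [0.51647649 0.07792038 0.10393158] [-3.13942211e+00  3.54278007e-04  1.39246395e+00] [-0.24771847  0.34865997  0.88066231]
[ 351  209   67   66 3081] xy [0.574  0.0631] res 382.75 of 3081.0
foot [ -4.4  59.4 103.8]
row 30 []
row 65 []
row 85 [(300, 28), (301, 24), (323, -22), (324, -32), (325, -21)]
row 230 [(301, 36), (302, 30), (322, -22), (323, -32), (324, -22)]
row 245 [(301, 37), (302, 30), (322, -22), (323, -20)]
col 280 [(194, 21), (195, 24), (204, -23), (205, -25), (298, -29)]
col 285 [(193, 22), (194, 39), (195, 32), (204, -24), (205, -31), (287, 21), (288, 38), (289, 36), (297, -32), (298, -56)]
col 290 [(193, 24), (194, 42), (195, 36), (204, -22), (205, -31), (206, -19), (287, 23), (288, 39), (289, 36), (297, -33), (298, -56)]
col 345 [(180, 39), (181, 36), (182, 21), (205, -36), (206, -33), (289, 30), (290, 46), (291, 29), (298, -41)]
col 350 [(180, 37), (181, 35), (182, 22), (205, -36), (206, -31), (254, -19)]
305 [(65, 23), (66, 28)] 300 [(129, -29), (130, -22), (200, 31), (201, 63), (202, 47), (203, 20), (205, -20), (206, -33), (207, -23)]
```

Run:
```python
from foot import *
f,s=pickle.load(open("w11.pkl","rb"))
I=R.from_euler('xyz',s["orientation"]).inv()
T=lambda px,z:(I.apply(unproj(f,px,z,s)-s["tcp_pos"])*1000).round(1)
print("beam",T([(312.8,85.5),(312.9,230.5)],.01))
print("mov",T([(287,205.3),(348,206)],.011),"fix",T([(287,288.6),(345.5,290.2)],.01),"end",T([(305,66.4)],.01))
```

```text
beam [[118.2   1.8  93.9]
 [  0.9   1.9  93.9]]
mov [[ 23.2 -20.2  93. ]
 [ 22.6  31.8  92.9]] fix [[-53.7 -21.7  94. ]
 [-55.3  31.7  93.9]] end [[132.1  -4.3  93.9]]
```

The slider moved only 2 mm; the caliper itself was dragged 23 mm, and the foot is unmoved. I'll regrip the beam, bring the fixed jaw back near the collar and let go again.

Emit:
play_rows:
  moves:
    - {"travel": [-1, 0.18, 2], "rot": [0, 0, 0], "jaw": 2.8}
    - {"travel": [-1, 0.18, 4.5], "rot": [0, 0, 0], "jaw": 2.8}
    - {"travel": [-1, 0.18, 7], "rot": [0, 0, 0], "jaw": 2.8}
    - {"travel": [-1, 0.18, 9.5], "rot": [0, 0, 0], "jaw": 2.8}
    - {"travel": [-1, 0.18, 11], "rot": [0, 0, 0], "jaw": 2.8}
    - {"travel": [-1, 0.18, 11.8], "rot": [0, 0, 0], "jaw": 2.8}
    - {"travel": [-1, 0.18, 11.8], "rot": [0, 0, 0], "jaw": 2.8}
    - {"travel": [-1, 0.18, 11.8], "rot": [0, 0, 0], "jaw": 2.8}

```text
clock: 17.35
tcp_pos: [0.5175, 0.0675, -0.0127]
orientation: [3.141, -0.0, 1.392]
force: [0.2, 0.2, 0.7]
opening: 0.308
grip_force: 0.0
```

Now grip the beam, lift it very slightly, shift 24 mm and set down.

Emit:
play_rows:
  moves:
    - {"travel": [0, 0, 0.15], "rot": [0, 0, 0], "jaw": 2.2}
    - {"travel": [0, 0, 0.15], "rot": [0, 0, 0], "jaw": 1.2}
    - {"travel": [0, 0, 0.15], "rot": [0, 0, 0], "jaw": 1.2}
    - {"travel": [0, 0, 0.15], "rot": [0, 0, 0], "jaw": 1.2}
    - {"travel": [0, 0, 0.15], "rot": [0, 0, 0], "jaw": 1.2}
    - {"travel": [0, 0, 0.05], "rot": [0, 0, 0], "jaw": 1.2}
    - {"travel": [0.1, 0, -0.05], "rot": [0, 0, 0], "jaw": 1.2}
    - {"travel": [0.4, 0, -0.05], "rot": [0, 0, 0], "jaw": 1.2}
    - {"travel": [0.8, 0, -0.05], "rot": [0, 0, 0], "jaw": 1.2}
    - {"travel": [1.3, 0, -0.05], "rot": [0, 0, 0], "jaw": 1.2}
    - {"travel": [1.8, 0, -0.05], "rot": [0, 0, 0], "jaw": 1.2}
    - {"travel": [2.2, 0, -0.05], "rot": [0, 0, 0], "jaw": 1.2}
    - {"travel": [2.4, 0, -0.05], "rot": [0, 0, 0], "jaw": 1.2}
    - {"travel": [2.4, 0, -0.05], "rot": [0, 0, 0], "jaw": 1.2}
  grip_force: 40

```text
clock: 18.75
tcp_pos: [0.5214, 0.0911, -0.0124]
orientation: [3.141, 0.0, 1.393]
force: [-0.3, 0.2, -4.5]
opening: 0.188
grip_force: 40.0
```

Emit:
play_rows:
  moves:
    - {"travel": [0, 0, 0.1], "rot": [0, 0, 0], "jaw": 1.2}
    - {"travel": [0, 0, 0.16], "rot": [0, 0, 0], "jaw": 1.2}
    - {"travel": [0, 0, 0.16], "rot": [0, 0, 0], "jaw": 1.2}

```text
clock: 19.05
tcp_pos: [0.5214, 0.0907, -0.0139]
orientation: [3.141, -0.0, 1.392]
force: [-0.3, 0.2, -3.7]
opening: 0.191
grip_force: 40.0
```

Emit:
play_rows:
  moves:
    - {"travel": [0, 0, 0.05], "rot": [0, 0, 0], "jaw": 1.2}
    - {"travel": [0, 0, 0.05], "rot": [0, 0, 0], "jaw": 1.2}

```text
clock: 19.25
tcp_pos: [0.5214, 0.0906, -0.0139]
orientation: [3.141, -0.0, 1.392]
force: [-2.2, -0.1, 2.0]
opening: 0.19
grip_force: 40.0
```

Emit:
play_rows:
  moves:
    - {"travel": [0, 0, 0], "rot": [0, 0, 0], "jaw": 2.2}
    - {"travel": [0, 0, 0], "rot": [0, 0, 0], "jaw": 2.6}
    - {"travel": [0, 0, 0], "rot": [0, 0, 0], "jaw": 2.6}
    - {"travel": [0, 0, -1], "rot": [0, 0, 0], "jaw": 2.6}
    - {"travel": [0, 0, -3], "rot": [0, 0, 0], "jaw": 2.6}
    - {"travel": [0, 0, -6], "rot": [0, 0, 0], "jaw": 2.6}
    - {"travel": [0, 0, -10], "rot": [0, 0, 0], "jaw": 2.6}
    - {"travel": [0, 0, -12], "rot": [0, 0, 0], "jaw": 4}
    - {"travel": [0, 0, -12], "rot": [0, 0, 0], "jaw": 4.6}
    - {"travel": [0, 0, -12], "rot": [0, 0, 0], "jaw": 4.6}

```text
clock: 20.25
tcp_pos: [0.5212, 0.0907, 0.1058]
orientation: [3.141, -0.0, 1.392]
force: [0.1, 0.3, -1.1]
opening: 0.493
grip_force: 0.0
```

```bash
python3 snap.py w12; python3 meas.py w12
```

```text
20.25 [0.52122681 0.09070097 0.10581614] [ 3.14087531e+00 -1.27472084e-04  1.39203260e+00] [ 0.07565472  0.3119741  -1.06743998]
[ 347  224   65   51 2025] xy [0.5733 0.0623] res 666.75 of 2025.0
foot [-18.7  56.2 105.9]
row 30 []
row 65 [(298, 22), (299, 33), (300, 21), (322, -20), (323, -31), (324, -19)]
row 85 [(299, 30), (300, 26)]
row 230 [(300, 35), (301, 30), (321, -26), (322, -34)]
row 245 [(300, 36), (301, 35), (321, -22), (322, -31)]
col 280 [(181, 25), (182, 44), (183, 30), (192, -25), (193, -32), (278, 19), (286, -19), (287, -19), (298, -24)]
col 285 [(181, 29), (182, 44), (183, 32), (192, -27), (193, -34), (276, 25), (277, 38), (278, 37), (286, -29), (287, -36), (288, -19), (298, -23)]
col 290 [(118, -19), (181, 21), (182, 38), (183, 29), (192, -19), (193, -32), (194, -24), (276, 20), (277, 38), (278, 37), (286, -28), (287, -37), (288, -19), (298, -23)]
col 345 [(167, 26), (168, 43), (169, 33), (192, -21), (193, -34), (194, -24), (278, 32), (279, 38), (280, 22), (298, -39)]
col 350 [(167, 21), (168, 39), (169, 29), (192, -21), (193, -35), (194, -25), (278, 32), (279, 37), (280, 21), (298, -39)]
305 [(52, 27), (53, 24)] 300 [(115, -21), (116, -42), (117, -28), (135, 24), (136, 35), (137, 24), (176, -19), (177, -35), (178, -28), (188, 53), (189, 64), (190, 35), (193, -24), (194, -22)]
```

Run:
```python
from foot import *
f,s=pickle.load(open("w12.pkl","rb"))
I=R.from_euler('xyz',s["orientation"]).inv()
T=lambda px,z:(I.apply(unproj(f,px,z,s)-s["tcp_pos"])*1000).round(1)
print("beam",T([(311.7,65.5),(311.6,230.5)],.01))
print("mov",T([(287,193.3),(348,193.7)],.011),"fix",T([(287,277.9),(348,279.2)],.01),"end",T([(305,53.2)],.01),"housing",T([(300,116.5)],.016))
```

```text
beam [[133.1   0.9  95.8]
 [  0.4   0.8  95.8]]
mov [[ 33.2 -20.1  94.8]
 [ 32.8  31.7  94.8]] fix [[-44.  -21.6  95.8]
 [-45.3  33.9  95.8]] end [[141.9  -4.3  95.8]] housing [[94.7 -8.3 89.8]]
```

The fixed jaw is now 3.6 mm from the collar and the moving jaw about 29 mm. I'll go to the slider and this time keep a light downward force while sliding.

Emit:
play_rows:
  moves:
    - {"travel": [2.5, 0.05, 0], "rot": [0, 0, 0], "jaw": 4.6}
    - {"travel": [5.5, 0.09, 0.5], "rot": [0, 0, 0], "jaw": 4.6}
    - {"travel": [7.5, 0.09, 2], "rot": [0, 0, 0], "jaw": 4.6}
    - {"travel": [7.5, 0.09, 4.5], "rot": [0, 0, 0], "jaw": 4.6}
    - {"travel": [7.5, 0.09, 7], "rot": [0, 0, 0], "jaw": 4.6}
    - {"travel": [7.5, 0.09, 9.5], "rot": [0, 0, 0], "jaw": 4.6}
    - {"travel": [7.5, 0.09, 11], "rot": [0, 0, 0], "jaw": 4.6}
    - {"travel": [7.5, 0.09, 11.45], "rot": [0, 0, 0], "jaw": 4.6}
    - {"travel": [7.5, 0.09, 11.45], "rot": [0, 0, 0], "jaw": 4.6}
    - {"travel": [7.5, 0.09, 11.45], "rot": [0, 0, 0], "jaw": 4.6}
    - {"travel": [7.5, 0.09, 11.45], "rot": [0, 0, 0], "jaw": 4}
    - {"travel": [7.5, 0.09, 11.45], "rot": [0, 0, 0], "jaw": 3.7}
    - {"travel": [7.5, 0.09, 11.45], "rot": [0, 0, 0], "jaw": 3.4}
    - {"travel": [7.5, 0.09, 11.45], "rot": [0, 0, 0], "jaw": 3.2}
    - {"travel": [7.5, 0.09, 11.45], "rot": [0, 0, 0], "jaw": 3.2}
    - {"travel": [7.5, 0.09, 11.45], "rot": [0, 0, 0], "jaw": 3.2}
  grip_force: 6

```text
clock: 21.9
tcp_pos: [0.5352, 0.1646, -0.0084]
orientation: [-3.141, -0.0, 1.392]
force: [-3.4, 1.2, 6.5]
opening: 0.394
grip_force: 6.0
```

Emit:
play_rows:
  moves:
    - {"travel": [-0.1, 0, 0], "rot": [0, 0, 0], "jaw": 3.2}
    - {"travel": [-0.3, 0, 0], "rot": [0, 0, 0], "jaw": 3.2}
    - {"travel": [-0.5, 0, 0], "rot": [0, 0, 0], "jaw": 3.2}
    - {"travel": [-0.7, 0, 0], "rot": [0, 0, 0], "jaw": 3.2}
    - {"travel": [-0.8, 0, 0], "rot": [0, 0, 0], "jaw": 3.2}
    - {"travel": [-0.8, 0, 0], "rot": [0, 0, 0], "jaw": 3.2}

```text
clock: 22.5
tcp_pos: [0.5338, 0.1565, -0.0084]
orientation: [-3.141, -0.0, 1.392]
force: [-3.2, 0.8, 7.0]
opening: 0.393
grip_force: 6.0
```

```bash
cat > sl.py <<'E'
# beam end and housing rear end in wrist view, tool mm; difference = 188 - (opening+62)
import sys
from foot import *
f,s=pickle.load(open(sys.argv[1]+".pkl","rb"))
I=R.from_euler('xyz',s["orientation"]).inv()
g=cv2.cvtColor(f["image"],cv2.COLOR_RGB2GRAY).astype(float)
def T(px,z): return (I.apply(unproj(f,px,z,s)-s["tcp_pos"])*1000)[0].round(1)
pw=lambda p:(unproj(f,p,.01,s)[0])
out=[]
for c in (300,306,312,318):
    v=cv2.GaussianBlur(g[:,c:c+3].mean(1).reshape(-1,1),(1,3),0).ravel();d=np.diff(v)
    k=[(int(i),int(d[i])) for i in range(10,300) if abs(d[i])>12]
    print(c,k)
E
python3 snap.py w13; python3 sl.py w13
```

```text
22.5 [ 0.53377041  0.15650759 -0.00837799] [-3.14116915e+00 -4.42982040e-05  1.39167219e+00] [-3.16889263  0.82747791  6.98679397]
300 [(137, 14), (138, 21), (139, 19), (203, 16), (221, -17), (222, -15), (237, 17), (238, 15), (242, -15), (243, -21), (244, -24), (245, -34), (246, -45), (247, -38), (248, -14), (274, -12), (276, 32), (277, 47), (278, 36), (279, 15), (297, -14), (298, -36), (299, -47)]
306 [(137, 14), (138, 22), (139, 20), (220, -17), (221, -15), (236, 17), (237, 15), (241, -15), (242, -18), (243, -14), (244, -17), (245, -31), (246, -45), (247, -38), (248, -14), (264, 12), (274, -12), (276, 31), (277, 47), (278, 36), (279, 15), (297, -14), (298, -36), (299, -47)]
312 [(137, 13), (138, 21), (139, 19), (204, -13), (206, 27), (207, 31), (208, 13), (219, -18), (220, -14), (235, 17), (236, 16), (240, -15), (241, -18), (242, -12), (244, -14), (245, -30), (246, -44), (247, -37), (248, -13), (265, 16), (266, 14), (272, -12), (273, -17), (276, 32), (277, 47), (278, 36), (279, 15), (297, -15), (298, -36), (299, -47)]
318 [(137, 14), (138, 22), (139, 19), (184, -12), (185, -22), (186, -14), (187, 12), (188, 23), (189, 13), (206, 25), (207, 29), (208, 12), (218, -15), (219, -12), (223, -20), (224, -17), (226, 20), (227, 12), (241, -17), (242, -30), (243, -24), (245, -21), (246, -40), (247, -36), (248, -13), (264, 24), (265, 32), (266, 24), (272, -21), (273, -33), (274, -26), (276, 31), (277, 46), (278, 36), (279, 16), (297, -15), (298, -36), (299, -47)]
```

```bash
cat > be.py <<'E'
import sys
from foot import *
f,s=pickle.load(open(sys.argv[1]+".pkl","rb"))
I=R.from_euler('xyz',s["orientation"]).inv()
g=cv2.cvtColor(f["image"],cv2.COLOR_RGB2GRAY).astype(float)
d=np.diff(cv2.GaussianBlur(g[:,304:318].mean(1).reshape(-1,1),(1,3),0).ravel())
i=next(i for i in range(8,240) if d[i]>14 and d[i]>=d[i+1]); j=232+np.argmin(d[232:260])
P=[unproj(f,[(311,i+.5)],.01,s)[0],unproj(f,[(311,j+.5)],.016,s)[0]]
t=[I.apply(p-s["tcp_pos"])[0]*1000 for p in P]
print("rows",i,j,"beam end, housing rear (tool mm)",np.round(t,1),"opening",round(188-62-(t[0]-t[1]),1),"beam end world y",P[0][1].round(4))
E
python3 be.py w13
python3 - <<'E'
from foot import *
f,s=pickle.load(open("w12.pkl","rb"))
print(unproj(f,[(305,53.2)],.01,s))
E
```

```text
rows 138 246 beam end, housing rear (tool mm) [75.2 21.4] opening 72.2 beam end world y 0.2304
[[0.54234694 0.23113589 0.01      ]]
```

Now the slider slides and the beam stays. Continue.

Emit:
play_rows:
  moves:
    - {"travel": [-0.1, 0, 0], "rot": [0, 0, 0], "jaw": 3.2}
    - {"travel": [-0.3, 0, 0], "rot": [0, 0, 0], "jaw": 3.2}
    - {"travel": [-0.5, 0, 0], "rot": [0, 0, 0], "jaw": 3.2}
    - {"travel": [-0.7, 0, 0], "rot": [0, 0, 0], "jaw": 3.2}
    - {"travel": [-0.9, 0, 0], "rot": [0, 0, 0], "jaw": 3.2}
    - {"travel": [-1.1, 0, 0], "rot": [0, 0, 0], "jaw": 3.2}
    - {"travel": [-1.3, 0, 0], "rot": [0, 0, 0], "jaw": 3.2}
    - {"travel": [-1.5, 0, 0], "rot": [0, 0, 0], "jaw": 3.2}
    - {"travel": [-1.7, 0, 0], "rot": [0, 0, 0], "jaw": 3.2}
    - {"travel": [-1.8, 0, 0], "rot": [0, 0, 0], "jaw": 3.2}
    - {"travel": [-1.8, 0, 0], "rot": [0, 0, 0], "jaw": 3.2}

```text
clock: 23.65
tcp_pos: [0.5305, 0.1388, -0.0084]
orientation: [-3.141, 0.0, 1.392]
force: [-3.1, 0.9, 4.9]
opening: 0.392
grip_force: 6.0
```

```bash
python3 snap.py w14; python3 be.py w14
```

```text
23.65 [ 0.53048085  0.13875132 -0.00837641] [-3.14103868e+00  7.31582547e-05  1.39173751e+00] [-3.13866418  0.90445648  4.93498209]
rows 100 246 beam end, housing rear (tool mm) [92.9 21.4] opening 54.5 beam end world y 0.2301
```

Emit:
play_rows:
  moves:
    - {"travel": [-0.1, 0, 0], "rot": [0, 0, 0], "jaw": 3.2}
    - {"travel": [-0.2, 0, 0], "rot": [0, 0, 0], "jaw": 3.2}
    - {"travel": [-0.3, 0, 0], "rot": [0, 0, 0], "jaw": 3.2}
    - {"travel": [-0.4, 0, 0], "rot": [0, 0, 0], "jaw": 3.2}
    - {"travel": [-0.5, 0, 0], "rot": [0, 0, 0], "jaw": 3.2}
    - {"travel": [-0.5, 0, 0], "rot": [0, 0, 0], "jaw": 3.2}

```text
clock: 24.3
tcp_pos: [0.5296, 0.134, -0.0084]
orientation: [-3.141, -0.0, 1.392]
force: [-3.4, 1.4, 5.5]
opening: 0.391
grip_force: 6.0
```

```bash
python3 snap.py w15; python3 be.py w15
```

```text
24.3 [ 0.52961419  0.13404939 -0.00839864] [-3.14101856e+00 -2.20011714e-04  1.39162750e+00] [-3.35363296  1.39101347  5.47738501]
rows 89 246 beam end, housing rear (tool mm) [97.8 21.4] opening 49.6 beam end world y 0.2302
```

Force along the slide is 1.4 N, so the foot has just been met. I'll continue in half-millimetre steps.

Emit:
play_rows:
  moves:
    - {"travel": [-0.05, 0, 0], "rot": [0, 0, 0], "jaw": 3.2}
    - {"travel": [-0.1, 0, 0], "rot": [0, 0, 0], "jaw": 3.2}
    - {"travel": [-0.1, 0, 0], "rot": [0, 0, 0], "jaw": 3.2}

```text
clock: 24.65
tcp_pos: [0.5295, 0.1331, -0.0084]
orientation: [-3.141, -0.0, 1.392]
force: [-3.4, 0.9, 5.9]
opening: 0.392
grip_force: 6.0
```

Emit:
play_rows:
  moves:
    - {"travel": [-0.05, 0, 0], "rot": [0, 0, 0], "jaw": 3.2}
    - {"travel": [-0.05, 0, 0], "rot": [0, 0, 0], "jaw": 3.2}

```text
clock: 24.85
tcp_pos: [0.5294, 0.1327, -0.0084]
orientation: [-3.141, -0.0, 1.392]
force: [-3.6, 2.3, 7.0]
opening: 0.395
grip_force: 6.0
```

Emit:
play_rows:
  moves:
    - {"travel": [-0.05, 0, 0], "rot": [0, 0, 0], "jaw": 3.2}
    - {"travel": [-0.05, 0, 0], "rot": [0, 0, 0], "jaw": 3.2}

```text
clock: 25.05
tcp_pos: [0.5293, 0.1322, -0.0084]
orientation: [-3.141, -0.0, 1.392]
force: [-3.7, 0.8, 6.5]
opening: 0.393
grip_force: 6.0
```

```bash
python3 snap.py w16; python3 be.py w16
```

```text
25.05 [ 0.52928213  0.13220461 -0.00839064] [-3.14104547e+00 -3.28014101e-04  1.39168421e+00] [-3.6774492   0.75729429  6.46941627]
rows 85 246 beam end, housing rear (tool mm) [99.6 21.4] opening 47.8 beam end world y 0.2301
```

Emit:
play_rows:
  moves:
    - {"travel": [-0.05, 0, 0], "rot": [0, 0, 0], "jaw": 3.2}
    - {"travel": [-0.05, 0, 0], "rot": [0, 0, 0], "jaw": 3.2}

```text
clock: 25.3
tcp_pos: [0.5292, 0.1318, -0.0084]
orientation: [-3.141, -0.001, 1.392]
force: [-3.1, 2.4, 6.1]
opening: 0.392
grip_force: 6.0
```

Emit:
play_rows:
  moves:
    - {"travel": [-0.05, 0, 0], "rot": [0, 0, 0], "jaw": 3.2}
    - {"travel": [-0.05, 0, 0], "rot": [0, 0, 0], "jaw": 3.2}

```text
clock: 25.5
tcp_pos: [0.5292, 0.1317, -0.0084]
orientation: [-3.141, -0.001, 1.391]
force: [-2.5, 3.3, 5.3]
opening: 0.394
grip_force: 6.0
```

```bash
python3 snap.py w17; python3 be.py w17
```

```text
25.5 [ 0.52920335  0.13171794 -0.00837188] [-3.14115587e+00 -1.24128078e-03  1.39128450e+00] [-2.48554824  3.34115762  5.31663358]
rows 84 246 beam end, housing rear (tool mm) [100.1  21.4] opening 47.3 beam end world y 0.2301
```

Emit:
play_rows:
  moves:
    - {"travel": [-0.05, 0, 0], "rot": [0, 0, 0], "jaw": 3.2}
    - {"travel": [-0.05, 0, 0], "rot": [0, 0, 0], "jaw": 3.2}

```text
clock: 25.75
tcp_pos: [0.5294, 0.1314, -0.0084]
orientation: [3.142, -0.002, 1.391]
force: [-3.0, 3.8, 5.5]
opening: 0.394
grip_force: 6.0
```

The force rises to 3.8 N while the motion stalls, so both jaws are on the collar. Release and rise.

Emit:
play_rows:
  moves:
    - {"travel": [0, 0, 0], "rot": [0, 0, 0], "jaw": 3.8}
    - {"travel": [0, 0, 0], "rot": [0, 0, 0], "jaw": 4.3}
    - {"travel": [0, 0, 0], "rot": [0, 0, 0], "jaw": 4.6}
    - {"travel": [0, 0, 0], "rot": [0, 0, 0], "jaw": 4.6}
    - {"travel": [0, 0, -0.8], "rot": [0, 0, 0], "jaw": 4.6}
    - {"travel": [0, 0, -2.5], "rot": [0, 0, 0], "jaw": 4.6}
    - {"travel": [0, 0, -5], "rot": [0, 0, 0], "jaw": 4.6}
    - {"travel": [0, 0, -8], "rot": [0, 0, 0], "jaw": 4.6}
    - {"travel": [0, 0, -11.4], "rot": [0, 0, 0], "jaw": 4.6}
    - {"travel": [-2, 0, -11.4], "rot": [0, 0, 0], "jaw": 4.6}
    - {"travel": [-4, 0, -11.4], "rot": [0, 0, 0], "jaw": 4.6}
    - {"travel": [-4, 0, -11.4], "rot": [0, 0, 0], "jaw": 4.6}
    - {"travel": [-4, 0, -11.4], "rot": [0, 0, 0], "jaw": 4.6}

```text
clock: 27.05
tcp_pos: [0.5225, 0.0911, 0.1055]
orientation: [3.141, -0.001, 1.391]
force: [-0.2, 1.3, -1.0]
opening: 0.506
grip_force: 0.0
```

```bash
python3 snap.py w18; python3 meas.py w18
```

```text
27.05 [0.52250908 0.09109894 0.10545389] [ 3.14088869e+00 -5.76835364e-04  1.39098427e+00] [-0.16033264  1.25829636 -1.01860256]
[ 346  235   64   40 1517] xy [0.5725 0.0557] res 703.25 of 1517.0
foot [-26.   55.4 105.5]
row 30 []
row 65 [(298, 28), (299, 33), (322, -29), (323, -29)]
row 85 [(298, 24), (299, 31), (322, -27), (323, -28)]
row 230 []
row 245 [(299, 28), (300, 36), (301, 21), (321, -24)]
col 280 [(221, 36), (222, 30), (231, -31), (232, -27), (278, 28), (279, 29), (287, -21), (288, -33), (298, -24)]
col 285 [(220, 28), (221, 40), (222, 32), (231, -34), (232, -31), (277, 24), (278, 41), (279, 36), (287, -20), (288, -36), (289, -26), (298, -22)]
col 290 [(161, -19), (221, 29), (222, 28), (232, -23), (233, -24), (277, 19), (278, 38), (279, 36), (287, -19), (288, -39), (289, -28), (298, -22)]
col 345 [(207, 19), (208, 34), (209, 34), (210, 19), (232, -35), (233, -34), (279, 24), (280, 43), (281, 30), (298, -41)]
col 350 [(207, 21), (208, 35), (209, 34), (210, 19), (232, -29), (233, -24), (279, 26), (280, 43), (281, 31), (298, -40)]
305 [(53, 25), (54, 24)] 300 [(158, -27), (159, -46), (160, -43), (178, 22), (179, 41), (180, 30), (217, -22), (218, -36), (219, -23), (228, 55)]
```

Emit:
play_rows:
  moves:
    - {"travel": [-3, 0, -2], "rot": [0, 0, 0], "jaw": 4.6}
    - {"travel": [-7, 0, -5], "rot": [0, 0, 0], "jaw": 4.6}
    - {"travel": [-9, 0, -7], "rot": [0, 0, 0], "jaw": 4.6}
    - {"travel": [-9, 0, -7], "rot": [0, 0, 0], "jaw": 4.6}
    - {"travel": [-9, 0, -7], "rot": [0, 0, 0], "jaw": 4.6}
    - {"travel": [-9, 0, -7], "rot": [0, 0, 0], "jaw": 4.6}

```text
clock: 27.7
tcp_pos: [0.5058, 0.0037, 0.1737]
orientation: [-3.139, -0.0, 1.393]
force: [-0.3, -0.7, 0.5]
opening: 0.504
grip_force: 0.0
```

```bash
python3 snap.py w19
python3 - <<'E'
from foot import *
f,s=pickle.load(open("w19.pkl","rb"))
I=R.from_euler('xyz',s["orientation"]).inv()
x=fit(f,s,(100,260,335,420),(.572,.057)); ft=I.apply(np.r_[x,0]-s["tcp_pos"])*1000;print("foot",ft.round(1))
g=cv2.cvtColor(f["image"],cv2.COLOR_RGB2GRAY).astype(float)
T=lambda px,z:(I.apply(unproj(f,px,z,s)-s["tcp_pos"])*1000)[0].round(1)
for y in range(-24,-12,3):
    # scan profile along caliper x on blades (tool y) at z=.01
    xs=np.arange(-20,170,.5)
    W=R.from_euler('xyz',s["orientation"]).apply(np.c_[xs/1000,np.full(xs.shape,y/1000),np.zeros(xs.shape)])+s["tcp_pos"];W[:,2]=.01
    p=proj(f,W,s).astype(np.float32);v=cv2.remap(g.astype(np.float32),p[:,:1],p[:,1:],cv2.INTER_LINEAR).ravel()
    d=np.diff(v);print(y,[(float(xs[i]),int(d[i])) for i in range(1,len(d)-1) if abs(d[i])>14 and abs(d[i])>=max(abs(d[i-1]),abs(d[i+1]))])
for y in (70,75,80):
    W=R.from_euler('xyz',s["orientation"]).apply(np.c_[xs/1000,np.full(xs.shape,y/1000),np.zeros(xs.shape)])+s["tcp_pos"];W[:,2]=.01
    p=proj(f,W,s).astype(np.float32);v=cv2.remap(g.astype(np.float32),p[:,:1],p[:,1:],cv2.INTER_LINEAR).ravel()
    d=np.diff(v);print(y,[(float(xs[i]),int(d[i])) for i in range(1,len(d)-1) if abs(d[i])>9 and abs(d[i])>=max(abs(d[i-1]),abs(d[i+1]))])
E
```

```text
27.7 [0.50577077 0.00368427 0.17372204] [-3.13917689e+00 -9.57419918e-05  1.39317940e+00] [-0.32226137 -0.70056587  0.47473575]
[ 343  131   55   47 2070] xy [0.5727 0.0573] res 155.25 of 2070.0
foot [ 64.6  56.8 173.6]
-24 [(33.0, 15), (43.0, -18), (87.5, 17), (96.0, -21)]
-21 [(33.0, 16), (43.0, -17), (87.5, 18), (96.0, -23)]
-18 [(33.0, 15), (43.0, -17), (87.5, 17), (96.0, -23)]
-15 [(33.0, 14), (43.0, -17), (87.0, 17), (92.5, -23)]
70 [(31.0, 15), (39.5, -20), (40.5, -22), (88.0, 19), (98.0, -11), (162.0, -9)]
75 [(31.0, 15), (42.5, -22), (86.5, 21), (98.0, -11)]
80 [(31.0, 14), (42.5, -20), (82.5, 11), (87.5, 14), (98.0, -18)]
```

The opening reads about 46 mm with the foot centred between the faces (65 mm against 42–88 mm), upright and roughly 5 mm from its first position. The arm is clear, so I'll hand in.

```bash
python3 -c "
from bench import r
print(r.finish_job())"
```

```text
the job is handed in; nothing more can be done
None
```

I handed the job in with the caliper lying flat, closed on the dark foot's collar (opening about 46 mm by my measurement) and the gripper clear; the foot still stands, but moved about 5 mm, and the caliper had to be re-laid once after the first closing attempt dragged it 23 mm.

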